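# Pack the market chest with soap bars and hasp it shut

### The arm

A 6-joint arm with a two-finger parallel gripper is mounted at the origin on the work surface. World frame = base frame: x ahead of the robot, y to its left, z up, the work surface at z = 0. Lengths are in m, angles in rad, forces in N, time in s.
With the tool pointing down it reaches from about 0.275 to 0.725 m from the base axis. Payload 15.9 kg.
Tool frame: the origin (TCP) lies on the centre line of the jaws, within the pads' length; the fingertips stand 11 mm ahead of it and the grasp point (between the pads) lies 8 mm behind it; z points along the fingers, y is the line along which they close (so a half turn about z gives the same grasp; the last joint's range is limited). The gripper opens to 85 mm and grips with 20 to 120 N. Pads are 22 mm wide; open, the fingers measure 114 mm over their backs; the gripper's body (76 mm by 85 mm) begins 54 mm behind the grasp point. The pads swing forward as they close: fully open they stand 13 mm farther back than shut.
Start: joints at [1.318, 0.213, -0.034, 1.323, 0, 1.571], TCP at [0.125, 0.484, 0.208] pointing down, gripper open.
Joint ranges: [-2.98, 2.98], [-0.74, 1.72], [-1.14, 1.35], [-2.1, 2.04], [-1.57, 1.44], [-3.14, 3.14]. Speed limits (rad/s): [1.89, 1.89, 2.39, 2.57, 3.14, 3.14].

### API

Orientations are given as a unit quaternion [x, y, z, w].
In Python, from bench import telemetry, viewer, robot gives the robot as it stands.
- The arm moves only by the tool apply_moves, never from a script. Its argument "deltas" is a list of rows, each an object of numbers: "dx", "dy", "dz": the shift along the tool's x, y, z in m; "ax", "ay", "az": the turn, a rotation vector about the tool's x, y, z in rad; "grip": the finger opening in m, from 0 to 0.0854. In form: [{"dx": .., "dy": .., "dz": .., "ax": .., "ay": .., "az": .., "grip": ..}, ...]. A call has 1 to 20 rows; each row is the pose to reach, as a shift and turn from the pose commanded when the call began, along the tool's axes at that moment; what a row does not reach only later rows make up. A row lasts 1/8 s, in which the tool goes at most 62.5 mm and 10.7 degrees, less where a joint would pass 70% of its speed; a pose out of reach is approached as far as the arm can. A call with a gripper value outside its range is refused whole. The fingers move at their own pace and stop on an object; "newtons" is the grip in N (left out, the last holds). Time passes only in rows, so rows that repeat a pose let the fingers close. It gives the time, the measured TCP pose, the force, the opening and the grip force at its end, in the units of the state.
- telemetry.read_state(): the state, without advancing time (a new reading comes with each control period).
- viewer.snapshot(name): name is "side" or "top" or "wrist"; returns a dict with "color" (420x560x3 uint8, red, green, blue), "mtx" (3x3 intrinsics, pixels), "R" (3x3) and "t" (3): a world point X has camera coordinates R X + t. Camera axes: x right, y down, z forward; pixel columns grow to the right and rows downward; lengths in m; the calibration is good to about 2 mm. A picture is of the moment at which its call begins. There is no depth.
- robot.close_job(): hands the job in; it is judged then, once.
The state is a dict: "time_s": time; "q": joint angles; "joint_velocities": joint speeds; "effort": joint torques, N m; "ee_pos": TCP position; "tool_rot": TCP orientation; "contact_force": force on the tool from outside, world axes, zero at the start; "ft_torque": the same for the moment, N m; "finger_gap": finger opening in m; "grip_force": force on a finger pad.
Only numpy, scipy, OpenCV 4.12 (cv2) and the standard library are available. Lean on these libraries where they do the work, as an engineer would, in place of code of your own. Each camera call takes 0.05 s, during which the arm holds its last target. There are 200 camera calls.

### The job

Load the market chest for the van: pull its drawer right open and lay every sleeved soap bar from the bench flat in the front compartment, each lengthwise front to back, side by side in one row, the first flush against the compartment's right-hand wall (as seen from the robot) and each next one flush against its neighbour so that nothing can rattle. Then push the drawer fully shut without upsetting the row, and after that swing the hasp over and all the way down over the staple. Leave the spray bottle, the tape dispenser and the cardboard carton where they stand.

Things in the scene. Friction and masses are not known exactly. Their poses are not given: they have to be found in the camera images.
- chest: fixed plywood chest with one green-fronted drawer, 250 mm deep (x), 330 wide (y), 100 high. Origin: centre of its underside; x points from the drawer front to the back, y to the left as seen from the robot. The drawer front's outer face is at x = -125 mm when shut, it is 15 mm thick, its top edge 96 mm above the bench; the carcass begins at x = -110 mm
- drawer (a joint): how far the drawer is out, m: 0 shut, 0.14 at its stop; it slides towards the chest's -x. It stays where it is left; friction about 2 N, no spring
- drawer_handle (a point): middle of the drawer's handle, a 12 mm thick steel bar 110 mm long along the chest's y, 70 mm above the bench, its centre line 42 mm in front of the drawer front; moves with the drawer. Same axes as the chest
- row_start (a point): on the drawer's floor (22 mm above the bench), at the right-hand wall, midway between drawer front and divider; moves with the drawer. x points into the chest, y left. The front compartment spans x -52.5 to 52.5 mm, y 0 to 288 mm; above its floor the side walls rise 48 mm, divider 40, front 74. Drawer at its stop: carcass from x = 87.5 mm on. Flush bars: centres at y = 25, 75, .. mm
- hasp (a joint): angle of the steel hasp, rad: 0 closed (strap flat on the chest top, slotted leaf hanging over the staple on the drawer front), about 1.6 standing straight up, to 2.2 leaning back. It stays where it is left: its stiff hinge needs 0.12 N m, and it does not fall shut
- hasp_hinge (a point): middle of the hasp's hinge line, which runs along the chest's y, 40 mm behind the drawer front's outer face, 104.5 mm above the bench and 100 mm to the left of the chest's middle. Same axes as the chest
- hasp_end (a point): centre line of the hasp strap where its leaf bends off, 52.5 mm from the hinge line. The strap is 36 mm wide and 5 mm thick; the leaf is 52 mm long at a right angle to it (hanging down when closed, pointing to the robot when the strap stands up), with a small finger lip at its end
- bar1: soap bar in a kraft paper sleeve, a rigid block 80 mm long (its x), 50 mm wide (its y), 30 mm high (its z), about 110 g, lying flat on the bench; yellow soap shows at its ends. Origin: the centre of the block. It may be absent
- bar2: soap bar in a kraft paper sleeve, a rigid block 80 mm long (its x), 50 mm wide (its y), 30 mm high (its z), about 110 g, lying flat on the bench; beige soap shows at its ends. Origin: the centre of the block. It may be absent
- bar3: soap bar in a kraft paper sleeve, a rigid block 80 mm long (its x), 50 mm wide (its y), 30 mm high (its z), about 110 g, lying flat on the bench; pale green soap shows at its ends. Origin: the centre of the block. It may be absent
- bar4: soap bar in a kraft paper sleeve, a rigid block 80 mm long (its x), 50 mm wide (its y), 30 mm high (its z), about 110 g, lying flat on the bench; pale pink soap shows at its ends. Origin: the centre of the block. It may be absent
- spray_bottle: pink spray bottle with a white trigger head, 68 mm across, 208 mm high, stands on the bench; bystander. Origin: centre of its underside
- tape_dispenser: black tape dispenser, 150 x 60 x 98 mm; bystander. Origin: centre of its underside
- carton: closed cardboard carton, 100 x 110 x 90 mm; bystander. Origin: centre of its underside

How it is judged:
By the outcome, as a careful person would: the job done as asked, in the order asked, and still so for the second after the job is handed in, with the robot touching nothing.
Of bar1, bar2, bar3, bar4 only 2 to 4 are there at a start; the rules pass over those that are not, and their reading is None.
At some moment in a run one of bar1, bar2, bar3, bar4 may be knocked a few centimetres aside while the robot is not near it.
Once in a run the grip may slacken for a moment while it holds something.
It also fails if it takes over 210 s, if anything falls off the work surface, if the arm or the gripper's body presses on something with over 40 N, if the wrist force passes 120 N, or if a joint passes its speed limit or range.

## Working session

There is one attempt and no reset: what is moved stays moved. The work goes in short steps, Python scripts to look and compute and a tool call to move; the robot and the scene stay as the last step left them, time stands still between calls to the robot, and variables do not carry over. Pictures are saved under pics/ and viewed, at most 14 in all, crops included, and the job is handed in when it is done.

Besides the shell and the picture viewer there is one more tool, called as name(argument=value, ...), one argument or row to a line, values as JSON. apply_moves: Moves the arm, as the interface text tells. Its arguments: {"type":"object","properties":{"deltas":{"type":"array"},"newtons":{"type":"number"}},"required":["deltas"]}

```bash
mkdir -p pics; ls
python3 - <<'E'
from bench import telemetry, viewer, robot
import cv2,numpy as np
s=telemetry.read_state();print(s)
for n in("top","side"):
    d=viewer.snapshot(n);cv2.imwrite(f"pics/{n}0.png",d["color"][:,:,::-1]);np.savez(f"pics/{n}0.npz",**d);print(n,d["mtx"].tolist(),d["R"].tolist(),d["t"].tolist())
E
```

```text
pics
{'time_s': 0.0, 'q': array([ 1.31800275e+00,  2.13359690e-01, -3.50911119e-02,  1.32351329e+00,
       -4.08561393e-05,  1.57077819e+00]), 'joint_velocities': array([ 0.00182559,  0.0020644 , -0.00101868, -0.00101338,  0.00079122,
       -0.00088292]), 'effort': array([-1.35133283e-03, -6.86153555e+01,  4.87122917e+01,  1.72734435e-02,
       -1.26272785e-04,  1.42191163e-05]), 'ee_pos': array([0.12497054, 0.48372691, 0.20720172]), 'tool_rot': array([ 1.26051472e-01,  9.92023531e-01, -5.81798518e-04, -5.33445979e-05]), 'contact_force': array([ 0.75054906,  0.06822278, -0.90607986]), 'ft_torque': array([-0.00760686, -0.02051178,  0.01548521]), 'grip_force': 0.0, 'finger_gap': 0.08562815346057828}
top [[385.027953392407, 0.0, 276.5610613434445], [0.0, 385.027953392407, 208.85651708406937], [0.0, 0.0, 1.0]] [[0.007236977597367865, -0.9999669561041801, 0.003703087224987641], [-0.9963447344716085, -0.007525873755869364, -0.08509131162997993], [0.08511636884850547, -0.003073747541908694, -0.9963662759397739]] [-0.03211397164913938, 0.5739139782682819, 1.0028981943116937]
side [[394.1505558836771, 0.0, 285.38534512349275], [0.0, 394.1505558836771, 209.56404576917924], [0.0, 0.0, 1.0]] [[-0.988340611386767, -0.15109702456151708, -0.018775650515704595], [-0.09899076937300745, 0.7313571244372308, -0.6747722461051915], [0.11568778441379027, -0.6650461981723985, -0.7377871582196774]] [0.544199713601978, 0.13864108885194698, 1.1273325803316754]
```

View pics/top0.png

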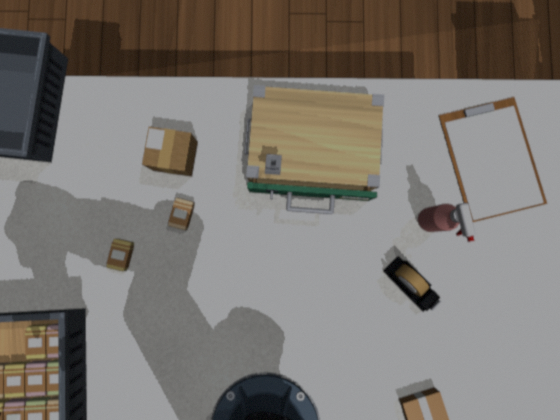

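View pics/side0.png

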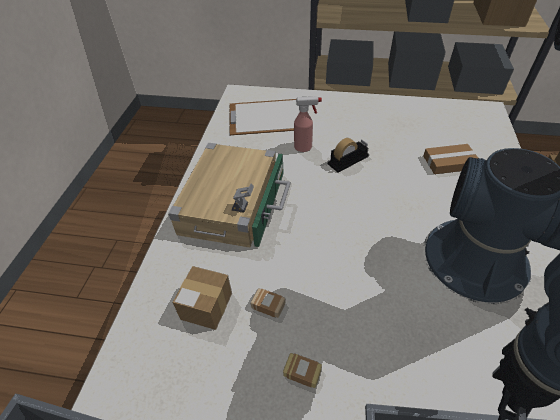

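The top view shows the drawer chest (≈315,140), two bars at (180,214) and (119,255), the carton (170,150), bottle (445,218) and tape (412,283). The side view shows the same two bars at (267,302) and (303,370), plus a brown box at (450,158). I'll zoom in on the bars, the brown box and the chest.

```bash
cat > h.py <<'E'
import numpy as np,cv2
from bench import telemetry, viewer, robot
from scipy.spatial.transform import Rotation as Ro
def ray(d,u,v,z):
    r=d["R"].T@np.linalg.inv(d["mtx"])@np.array([u,v,1.]); c=-d["R"].T@d["t"]
    return c+r*(z-c[2])/r[2]
def proj(d,X):
    p=d["mtx"]@(d["R"]@np.asarray(X,float)+d["t"]);return p[:2]/p[2]
def tri(obs):
    A=np.zeros((3,3));b=np.zeros(3)
    for d,u,v in obs:
        r=d["R"].T@np.linalg.inv(d["mtx"])@np.array([u,v,1.]);r/=np.linalg.norm(r);c=-d["R"].T@d["t"]
        P=np.eye(3)-np.outer(r,r);A+=P;b+=P@c
    return np.linalg.solve(A,b)
def snap(n,f=None):
    d=viewer.snapshot(n)
    if f: cv2.imwrite(f"pics/{f}.png",d["color"][:,:,::-1])
    return d
E
python3 - <<'E'
import cv2,numpy as np
from h import *
t=cv2.imread("pics/top0.png");s=cv2.imread("pics/side0.png")
def c(im,x0,y0,w,h,W,H):return cv2.resize(im[y0:y0+h,x0:x0+w],(W,H),interpolation=cv2.INTER_CUBIC)
a=np.hstack([c(t,95,190,110,90,396,324),c(t,240,80,150,140,400,324)])
b=np.hstack([c(s,240,280,90,110,226,276),c(s,165,135,130,110,326,276),c(t,390,380,60,40,244,276)])
cv2.imwrite("pics/z0.png",np.vstack([a,b]))
d=dict(np.load("pics/top0.npz"))
for n,u,v,z in[("barA",180,214,.03),("barB",119,255,.03),("prop",427,402,.03),("frontTopL",248,184,.096),("frontTopR",377,193,.096)]:print(n,ray(d,u,v,z).round(3))
E
```

```text
barA [0.558 0.228 0.03 ]
barB [0.449 0.385 0.03 ]
prop [ 0.083 -0.415  0.03 ]
frontTopL [0.63  0.044 0.096]
frontTopR [ 0.61  -0.278  0.096]
```

View pics/z0.png

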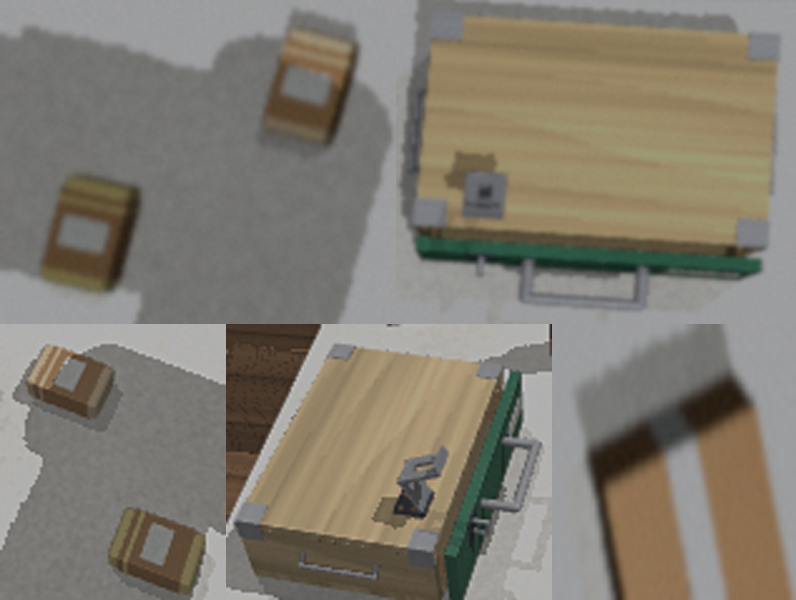

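Only two bars are present: A (beige or pink ends) and B (yellowish). The box at bottom right is a larger, taped one, so I'm ignoring it. The hasp stands up. Next I'll measure the chest and the bars.

Run:
```python
from h import *
d=dict(np.load("pics/top0.npz"));s=dict(np.load("pics/side0.npz"))
for nm,dd in(("top",d),("side",s)):
    im=dd["color"];hsv=cv2.cvtColor(im,cv2.COLOR_RGB2HSV)
    g=cv2.inRange(hsv,(65,100,20),(95,255,255))
    n,l,st,_=cv2.connectedComponentsWithStats(g);k=1+st[1:,4].argmax();m=(l==k).astype(np.uint8)
    c=cv2.findContours(m,0,1)[0][0];r=cv2.minAreaRect(c);b=cv2.boxPoints(r);print(nm,"green",b.round(1).tolist())
    if nm=="top":
        # upper edge (rear top) & lower edge per column
        cols=np.arange(262,366);up=[];lo=[]
        for x in cols:
            y=np.where(m[:,x])[0]
            if len(y):up.append((x,y.min()-.5));lo.append((x,y.max()+.5))
        for e,z in((up,.096),(lo,.096)):
            vx,vy,x0,y0=cv2.fitLine(np.array(e,np.float32),cv2.DIST_HUBER,0,.01,.01).ravel()
            f=lambda x:y0+vy/vx*(x-x0)
            P=[ray(d,x,f(x),z) for x in(248,377)];dv=P[0]-P[1];print("edge",np.round(P,4).tolist(),"yaw",np.arctan2(-dv[0],dv[1]))
        xs=[np.where(m[y])[0] for y in range(180,200)];print([(y,v.min(),v.max()) for y,v in zip(range(180,200),xs) if len(v)])
    k=cv2.inRange(hsv,(5,60,20),(35,255,255))
    for (x0,y0,x1,y1) in([(160,190,200,240),(100,230,140,275)] if nm=="top" else [(240,282,292,322),(278,345,328,392)]):
        mm=np.zeros_like(k);mm[y0:y1,x0:x1]=k[y0:y1,x0:x1]
        mm=cv2.morphologyEx(mm,cv2.MORPH_CLOSE,np.ones((7,7)))
        c=max(cv2.findContours(mm,0,1)[0],key=cv2.contourArea)
        # cast outline on z=0.015 mean; rect
        P=np.array([ray(dd,*p[0],.02)[:2] for p in c],np.float32)*1000
        print(nm,"bar",cv2.minAreaRect(P), "px",cv2.minAreaRect(c))
        w=hsv.copy(); lab=cv2.inRange(hsv,(0,0,110),(180,70,255));lm=np.zeros_like(lab)
        hull=np.zeros_like(k);cv2.drawContours(hull,[c],-1,255,-1);lab&=cv2.erode(hull,np.ones((3,3)))
        ys,xs=np.where(lab);print("  label",xs.mean(),ys.mean(),ray(dd,xs.mean(),ys.mean(),.03).round(4),len(xs))
```

```text
top green [[247.39999389648438, 190.39999389648438], [248.10000610351562, 181.89999389648438], [375.29998779296875, 191.6999969482422], [374.70001220703125, 200.3000030517578]]
edge [[0.6327, 0.0441, 0.096], [0.6121, -0.2778, 0.096]] yaw -0.06395716394593287
edge [[0.6122, 0.0438, 0.096], [0.598, -0.2776, 0.096]] yaw -0.044197888237605704
[(182, np.int64(250), np.int64(250)), (183, np.int64(248), np.int64(252)), (184, np.int64(248), np.int64(264)), (185, np.int64(248), np.int64(280)), (186, np.int64(248), np.int64(294)), (187, np.int64(248), np.int64(305)), (188, np.int64(249), np.int64(320)), (189, np.int64(250), np.int64(336)), (190, np.int64(250), np.int64(347)), (191, np.int64(256), np.int64(366)), (192, np.int64(278), np.int64(370)), (193, np.int64(281), np.int64(375)), (194, np.int64(294), np.int64(375)), (195, np.int64(307), np.int64(375)), (196, np.int64(320), np.int64(375)), (197, np.int64(338), np.int64(373))]
top bar ((560.595703125, 228.45420837402344), (54.09856414794922, 75.35537719726562), 75.01704406738281) px ((180.6886749267578, 213.33963012695312), (20.192001342773
[... 430 characters left out ...]
438], [278.6000061035156, 153.10000610351562], [288.1000061035156, 156.60000610351562], [261.20001220703125, 230.39999389648438]]
side bar ((561.539306640625, 233.21444702148438), (63.14228439331055, 81.1215591430664), 76.52400970458984) px ((267.48968505859375, 302.226806640625), (30.943992614746094, 22.472089767456055), 21.037511825561523)
  label 267.8187134502924 300.0701754385965 [0.5603 0.2327 0.03  ] 171
side bar ((452.1329345703125, 391.4570617675781), (59.481414794921875, 80.65445709228516), 77.79608154296875) px ((302.1369934082031, 369.8013916015625), (35.93163299560547, 25.983135223388672), 20.556045532226562)
  label 302.2291666666667 367.2638888888889 [0.4515 0.3904 0.03  ] 144
```

```bash
cat >> h.py <<'E'
def pose(psi): # tool x at world yaw psi (rad), z down
    c,s=np.cos(psi),np.sin(psi);return Ro.from_matrix(np.array([[c,s,0],[s,-c,0],[0,0,-1]]))
def delta(p,psi,p0=None,r0=None):
    s=telemetry.read_state();p0=s["ee_pos"] if p0 is None else p0
    r0=Ro.from_quat(s["tool_rot"]) if r0 is None else r0
    return r0.inv().apply(np.array(p)-p0).round(4), (r0.inv()*pose(psi)).as_rotvec().round(4)
E
python3 -c "
from h import *
print(*delta([.50,-.112,.26],1.51))"
```

```text
[-0.5121 -0.4831 -0.0523] [-8.0000e-04  7.0000e-04  1.3788e+00]
```

apply_moves(
  deltas=[
    {"dx":0,"dy":0,"dz":-0.052},
    {"dx":-0.512,"dy":-0.483,"dz":-0.052,"az":1.379,"grip":0.04},
    {"dx":-0.512,"dy":-0.483,"dz":-0.052,"az":1.379},
    {"dx":-0.512,"dy":-0.483,"dz":-0.052,"az":1.379},
    {"dx":-0.512,"dy":-0.483,"dz":-0.052,"az":1.379},
    {"dx":-0.512,"dy":-0.483,"dz":-0.052,"az":1.379},
    {"dx":-0.512,"dy":-0.483,"dz":-0.052,"az":1.379},
    {"dx":-0.512,"dy":-0.483,"dz":-0.052,"az":1.379},
    {"dx":-0.512,"dy":-0.483,"dz":-0.052,"az":1.379},
    {"dx":-0.512,"dy":-0.483,"dz":-0.052,"az":1.379},
    {"dx":-0.512,"dy":-0.483,"dz":-0.052,"az":1.379},
    {"dx":-0.512,"dy":-0.483,"dz":-0.052,"az":1.379},
    {"dx":-0.512,"dy":-0.483,"dz":-0.052,"az":1.379},
    {"dx":-0.512,"dy":-0.483,"dz":-0.052,"az":1.379},
    {"dx":-0.512,"dy":-0.483,"dz":-0.052,"az":1.379},
    {"dx":-0.512,"dy":-0.483,"dz":-0.052,"az":1.379},
    {"dx":-0.512,"dy":-0.483,"dz":-0.052,"az":1.379},
    {"dx":-0.512,"dy":-0.483,"dz":-0.052,"az":1.379},
  ],
)

```text
$.deltas[0]: bad value
```

Run:
```python
from h import *
d=snap("wrist","w1");np.savez("pics/w1.npz",**d)
s=telemetry.read_state();print(s["ee_pos"],s["finger_gap"],s["q"].round(2))
# predicted handle/front points
for X in([.5655,-.1135,.07],[.607,-.117,.096],[.6327,.0441,.096]):print(proj(d,X))
```

```text
[0.12501362 0.48386847 0.2073448 ] 0.0855969086861461 [ 1.32  0.21 -0.03  1.32 -0.    1.57]
[-86.50651864 627.66972897]
[-91.29707337 676.6249331 ]
[ 35.39349131 669.43202381]
```

View pics/w1.png

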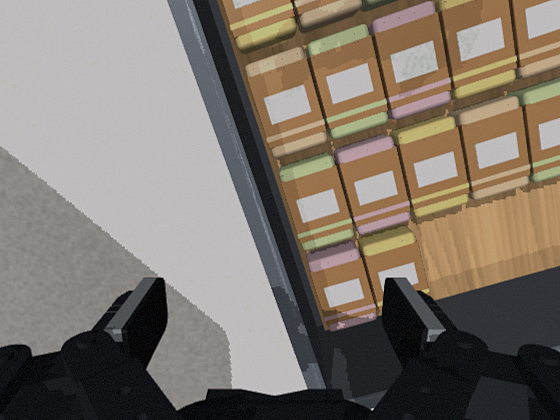

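The move was refused because rows need every field. The wrist view shows only the decorative stock crate under the gripper, with the fingers at (135,310) and (410,310).

apply_moves(
  deltas=[
    {"dx":0,"dy":0,"dz":-0.052,"ax":0,"ay":0,"az":0,"grip":0.04},
    {"dx":-0.512,"dy":-0.483,"dz":-0.052,"ax":0,"ay":0,"az":1.379,"grip":0.04},
    {"dx":-0.512,"dy":-0.483,"dz":-0.052,"ax":0,"ay":0,"az":1.379,"grip":0.04},
    {"dx":-0.512,"dy":-0.483,"dz":-0.052,"ax":0,"ay":0,"az":1.379,"grip":0.04},
    {"dx":-0.512,"dy":-0.483,"dz":-0.052,"ax":0,"ay":0,"az":1.379,"grip":0.04},
    {"dx":-0.512,"dy":-0.483,"dz":-0.052,"ax":0,"ay":0,"az":1.379,"grip":0.04},
    {"dx":-0.512,"dy":-0.483,"dz":-0.052,"ax":0,"ay":0,"az":1.379,"grip":0.04},
    {"dx":-0.512,"dy":-0.483,"dz":-0.052,"ax":0,"ay":0,"az":1.379,"grip":0.04},
    {"dx":-0.512,"dy":-0.483,"dz":-0.052,"ax":0,"ay":0,"az":1.379,"grip":0.04},
    {"dx":-0.512,"dy":-0.483,"dz":-0.052,"ax":0,"ay":0,"az":1.379,"grip":0.04},
    {"dx":-0.512,"dy":-0.483,"dz":-0.052,"ax":0,"ay":0,"az":1.379,"grip":0.04},
    {"dx":-0.512,"dy":-0.483,"dz":-0.052,"ax":0,"ay":0,"az":1.379,"grip":0.04},
    {"dx":-0.512,"dy":-0.483,"dz":-0.052,"ax":0,"ay":0,"az":1.379,"grip":0.04},
    {"dx":-0.512,"dy":-0.483,"dz":-0.052,"ax":0,"ay":0,"az":1.379,"grip":0.04},
    {"dx":-0.512,"dy":-0.483,"dz":-0.052,"ax":0,"ay":0,"az":1.379,"grip":0.04},
    {"dx":-0.512,"dy":-0.483,"dz":-0.052,"ax":0,"ay":0,"az":1.379,"grip":0.04},
    {"dx":-0.512,"dy":-0.483,"dz":-0.052,"ax":0,"ay":0,"az":1.379,"grip":0.04},
  ],
)

```text
time_s: 2.28
ee_pos: [0.4998, -0.1108, 0.26]
tool_rot: [0.728, 0.686, 0.0, 0.0]
contact_force: [0.6, -0.4, -0.3]
finger_gap: 0.04
grip_force: 0.0
```

Run:
```python
from h import *
d=snap("wrist","w2");np.savez("pics/w2.npz",**d)
s=telemetry.read_state();print(s["ee_pos"],s["finger_gap"],s["q"].round(2),s["time_s"])
for X in([.5655,-.1135,.07],[.607,-.117,.096],[.6327,.0441,.096]):print(proj(d,X))
```

```text
[ 0.49984892 -0.11101477  0.26000816] 0.040072107033741915 [-0.22  0.24  0.13  1.46  0.    1.41] 2.325
[340.88258066 179.94694092]
[391.26021326 186.59067195]
[430.42995652 -15.20652583]
```

View pics/w2.png

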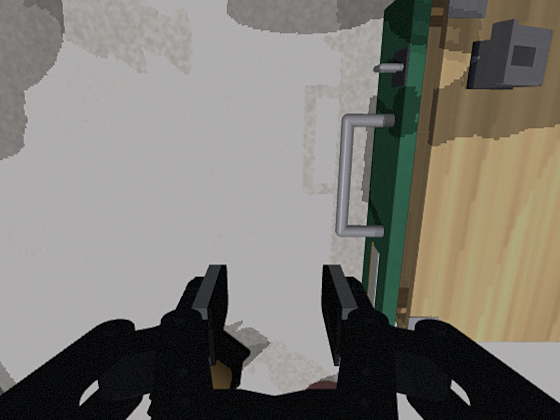

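The wrist view shows the handle bar running from (348,118) to (342,232), close to the predicted (341,180). The hasp is upright at (515,55) and the staple is at (388,68).

Run:
```python
from h import *
d=dict(np.load("pics/w2.npz"));hsv=cv2.cvtColor(d["color"],cv2.COLOR_RGB2HSV)
a=ray(d,348,119,.07);b=ray(d,342.5,231,.07);v=a-b;print("handle",a,b,(a+b)/2,np.linalg.norm(v),"yaw",np.arctan2(-v[0],v[1]))
g=cv2.inRange(hsv,(65,80,10),(95,255,255));P=[]
for y in range(20,320,4):
    x=np.where(g[y])[0]
    if len(x)>5:P.append(ray(d,x.max()+.5,y,.096)[:2])
P=np.array(P,np.float32);vx,vy,x0,y0=cv2.fitLine(P,cv2.DIST_HUBER,0,.001,.001).ravel();print("rear edge yaw",np.arctan2(-vx,vy) if vy>0 else np.arctan2(vx,-vy),"x at y=-.115",x0+vx/vy*(-.115-y0))
m=(a+b)/2;yaw=-.058
print(delta([m[0],m[1],.062],np.pi/2+yaw))
```

```text
handle [ 0.5725948  -0.05586769  0.07      ] [ 0.56675214 -0.16669081  0.07      ] [ 0.56967347 -0.11127925  0.07      ] 0.11097703629262146 yaw -0.05267186791083305
rear edge yaw -0.0661809 x at y=-.115 0.62435853
(array([0.0039, 0.0696, 0.198 ]), array([ 0.0005,  0.    , -0.0021]))
```

apply_moves(
  deltas=[
    {"dx":0.004,"dy":0.07,"dz":0.05,"ax":0,"ay":0,"az":-0.002,"grip":0.034},
    {"dx":0.004,"dy":0.07,"dz":0.1,"ax":0,"ay":0,"az":-0.002,"grip":0.034},
    {"dx":0.004,"dy":0.07,"dz":0.12,"ax":0,"ay":0,"az":-0.002,"grip":0.034},
    {"dx":0.004,"dy":0.07,"dz":0.14,"ax":0,"ay":0,"az":-0.002,"grip":0.034},
    {"dx":0.004,"dy":0.07,"dz":0.16,"ax":0,"ay":0,"az":-0.002,"grip":0.034},
    {"dx":0.004,"dy":0.07,"dz":0.18,"ax":0,"ay":0,"az":-0.002,"grip":0.034},
    {"dx":0.004,"dy":0.07,"dz":0.198,"ax":0,"ay":0,"az":-0.002,"grip":0.034},
    {"dx":0.004,"dy":0.07,"dz":0.198,"ax":0,"ay":0,"az":-0.002,"grip":0.034},
    {"dx":0.004,"dy":0.07,"dz":0.198,"ax":0,"ay":0,"az":-0.002,"grip":0.034},
  ],
)

```text
time_s: 3.45
ee_pos: [0.5705, -0.1118, 0.0625]
tool_rot: [0.728, 0.686, 0.0, 0.0]
contact_force: [-0.3, -0.5, 0.1]
finger_gap: 0.0343
grip_force: 0.0
```

apply_moves(
  deltas=[
    {"dx":0,"dy":0,"dz":0,"ax":0,"ay":0,"az":0,"grip":0.005},
    {"dx":0,"dy":0,"dz":0,"ax":0,"ay":0,"az":0,"grip":0.005},
    {"dx":0,"dy":0,"dz":0,"ax":0,"ay":0,"az":0,"grip":0.005},
    {"dx":0,"dy":0,"dz":0,"ax":0,"ay":0,"az":0,"grip":0.005},
    {"dx":0,"dy":0,"dz":0,"ax":0,"ay":0,"az":0,"grip":0.005},
    {"dx":0,"dy":0,"dz":0,"ax":0,"ay":0,"az":0,"grip":0.005},
  ],
  newtons=30,
)

```text
time_s: 4.2
ee_pos: [0.5701, -0.1119, 0.0617]
tool_rot: [0.728, 0.686, -0.0, -0.0]
contact_force: [-0.6, 0.3, 0.1]
finger_gap: 0.0052
grip_force: 0.0
```

Run:
```python
from h import *
w=snap("wrist");s=snap("side");t=snap("top")
im=np.hstack([cv2.resize(w["color"][100:420,150:500],(400,366)),cv2.resize(s["color"][110:260,200:365],(400,366))])
cv2.imwrite("pics/g1.png",im[:,:,::-1])
print(proj(s,[.57,-.112,.07]),proj(s,[.57,-.112,.051]))
```

```text
[284.23610801 194.35382802] [284.36350743 198.63506666]
```

View pics/g1.png

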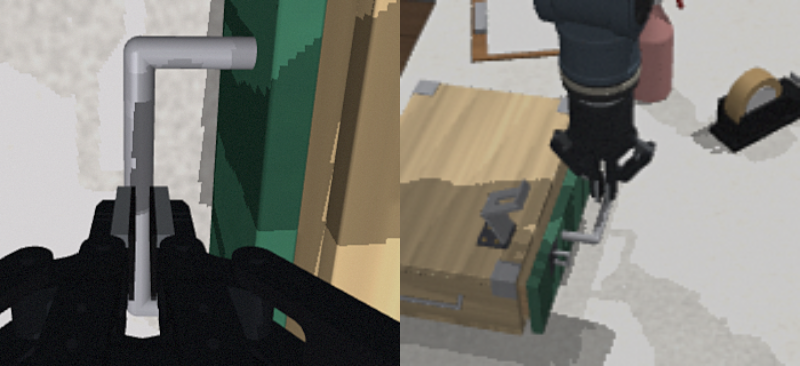

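The fingers line up with the bar but have closed to 5 mm on nothing, so the bar seems to be below the tips. I'll triangulate the handle's corner.

Run:
```python
from h import *
t=dict(np.load("pics/top0.npz"));s=dict(np.load("pics/side0.npz"));w=dict(np.load("pics/w2.npz"))
print(tri([(t,287.6,208),(s,282,208)]),tri([(t,287.6,208),(w,348,119)]),tri([(s,282,208),(w,348,119)]))
for X in([.5726,-.0559,.07],[.5726,-.0559,.05]):print(proj(t,X),proj(s,X),proj(w,X))
# staple & front top-left corner check
print(-w["R"].T@w["t"])
w2=snap("wrist");print(proj(w2,[.57,-.058,.07]), -w2["R"].T@w2["t"])
for X in([.5701,-.1119,.0507],[.5701,-.1119,.0617]):print(proj(w2,X))
```

```text
[ 0.5705003  -0.05613514  0.06816895] [ 0.57270625 -0.05589066  0.0694218 ] [ 0.57039182 -0.0558308   0.06905562]
[287.61219124 208.02193263] [280.50751445 207.50557341] [348.00562547 119.03521754]
[287.36394977 208.69248039] [280.6917775  211.98650238] [344.11670935 118.31272595]
[ 0.50439791 -0.03952881  0.42532468]
[265.8279504 148.9253968] [ 0.57470651 -0.04056635  0.2269689 ]
[273.66621219 249.98294626]
[273.61569504 258.50825921]
```

apply_moves(
  deltas=[
    {"dx":0,"dy":0,"dz":0,"ax":0,"ay":0,"az":0,"grip":0.034},
    {"dx":0,"dy":0,"dz":0,"ax":0,"ay":0,"az":0,"grip":0.034},
    {"dx":0,"dy":0,"dz":0,"ax":0,"ay":0,"az":0,"grip":0.034},
    {"dx":0,"dy":0,"dz":0.005,"ax":0,"ay":0,"az":0,"grip":0.034},
    {"dx":0,"dy":0,"dz":0.01,"ax":0,"ay":0,"az":0,"grip":0.034},
    {"dx":0,"dy":0,"dz":0.01,"ax":0,"ay":0,"az":0,"grip":0.034},
    {"dx":0,"dy":0,"dz":0.01,"ax":0,"ay":0,"az":0,"grip":0.0},
    {"dx":0,"dy":0,"dz":0.01,"ax":0,"ay":0,"az":0,"grip":0.0},
    {"dx":0,"dy":0,"dz":0.01,"ax":0,"ay":0,"az":0,"grip":0.0},
    {"dx":0,"dy":0,"dz":0.01,"ax":0,"ay":0,"az":0,"grip":0.0},
    {"dx":0,"dy":0,"dz":0.01,"ax":0,"ay":0,"az":0,"grip":0.0},
    {"dx":0,"dy":0,"dz":0.01,"ax":0,"ay":0,"az":0,"grip":0.0},
  ],
  newtons=30,
)

```text
time_s: 5.9
ee_pos: [0.5706, -0.112, 0.0523]
tool_rot: [0.728, 0.686, 0.0, 0.0]
contact_force: [-0.5, 0.0, 6.1]
finger_gap: -0.0001
grip_force: 3.0
```

Run:
```python
from h import *
w=snap("wrist");print(w["mtx"][0,0])
cv2.imwrite("pics/g2.png",w["color"][80:420,150:450,::-1])
s=telemetry.read_state();p=s["ee_pos"];r=Ro.from_quat(s["tool_rot"])
for o in([.011,-.003,.011],[.011,.003,.011],[.011,-.018,.011],[.011,.018,.011],[.011,0,-.01]):print(o,proj(w,p+r.apply(o))-[150,80])
print(proj(w,[.573,-.0559,.07])-[150,80])
```

```text
367.0927428524445
[0.011, -0.003, 0.011] [117.750995   149.76906828]
[0.011, 0.003, 0.011] [129.57994858 149.77706481]
[0.011, -0.018, 0.011] [ 88.18054559 149.74907828]
[0.011, 0.018, 0.011] [159.15426728 149.79705743]
[0.011, 0, -0.01] [123.56112869 164.84759761]
[121.20792748  65.67821874]
```

View pics/g2.png

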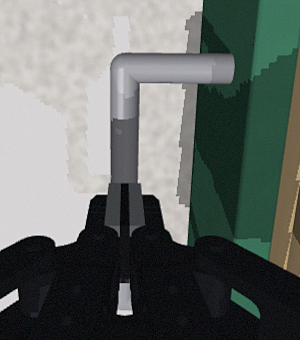

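The picture shows the tips ending at row ≈183, on top of the bar, and the 6 N upward force agrees. The pads reach less far than the stated geometry suggests, so I'll open, go lower and close again, watching the force.

apply_moves(
  deltas=[
    {"dx":0,"dy":0,"dz":-0.012,"ax":0,"ay":0,"az":0,"grip":0.034},
    {"dx":0,"dy":-0.003,"dz":-0.012,"ax":0,"ay":0,"az":0,"grip":0.034},
    {"dx":0,"dy":-0.003,"dz":-0.012,"ax":0,"ay":0,"az":0,"grip":0.034},
    {"dx":0,"dy":-0.003,"dz":-0.006,"ax":0,"ay":0,"az":0,"grip":0.034},
    {"dx":0,"dy":-0.003,"dz":0,"ax":0,"ay":0,"az":0,"grip":0.034},
    {"dx":0,"dy":-0.003,"dz":0.004,"ax":0,"ay":0,"az":0,"grip":0.034},
    {"dx":0,"dy":-0.003,"dz":0.008,"ax":0,"ay":0,"az":0,"grip":0.034},
    {"dx":0,"dy":-0.003,"dz":0.011,"ax":0,"ay":0,"az":0,"grip":0.034},
    {"dx":0,"dy":-0.003,"dz":0.014,"ax":0,"ay":0,"az":0,"grip":0.034},
    {"dx":0,"dy":-0.003,"dz":0.014,"ax":0,"ay":0,"az":0,"grip":0.034},
  ],
)

```text
time_s: 7.2
ee_pos: [0.567, -0.1117, 0.0375]
tool_rot: [0.728, 0.686, -0.0, -0.0]
contact_force: [-0.1, 0.1, -0.5]
finger_gap: 0.0335
grip_force: 0.0
```

apply_moves(
  deltas=[
    {"dx":0,"dy":0,"dz":0,"ax":0,"ay":0,"az":0,"grip":0.005},
    {"dx":0,"dy":0,"dz":0,"ax":0,"ay":0,"az":0,"grip":0.005},
    {"dx":0,"dy":0,"dz":0,"ax":0,"ay":0,"az":0,"grip":0.005},
    {"dx":0,"dy":0,"dz":0,"ax":0,"ay":0,"az":0,"grip":0.005},
    {"dx":0,"dy":0,"dz":0,"ax":0,"ay":0,"az":0,"grip":0.005},
  ],
  newtons=30,
)

```text
time_s: 7.82
ee_pos: [0.5675, -0.1118, 0.038]
tool_rot: [0.728, 0.686, 0.0, 0.0]
contact_force: [1.3, 0.6, 6.2]
finger_gap: 0.0107
grip_force: 29.5
```

Run:
```python
from h import *
w=snap("side");cv2.imwrite("pics/g3.png",cv2.resize(w["color"][100:240,210:370,::-1],(800,600)[:2],interpolation=cv2.INTER_CUBIC)[:, :])
p=telemetry.read_state()["ee_pos"]
for z in(.026,0.04,.06,.08,.1):print(z,(proj(w,[p[0],p[1],z])-[210,100])*[5,600/140])
```

```text
0.026 [376.61618825 446.81577618]
0.04 [376.1950835  433.73384629]
0.06 [375.58116672 414.6620684 ]
0.08 [374.95225534 395.12447236]
0.1 [374.30779323 375.10378116]
```

View pics/g3.png

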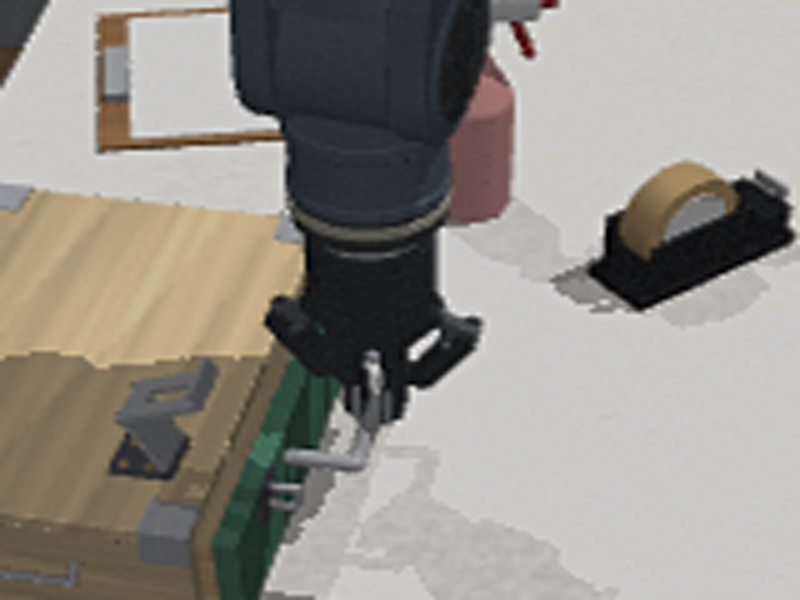

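The side view shows the jaws closed on the handle bar at (375,400), tips at about z≈0.06, gap 10.7 mm at 29.5 N. So the real tips sit about 20 mm behind the reported TCP, and I'll allow for that from here on. Now I'll pull.

apply_moves(
  deltas=[
    {"dx":0,"dy":-0.005,"dz":0,"ax":0,"ay":0,"az":0,"grip":0.005},
    {"dx":0,"dy":-0.013,"dz":0,"ax":0,"ay":0,"az":0,"grip":0.005},
    {"dx":0,"dy":-0.023,"dz":0,"ax":0,"ay":0,"az":0,"grip":0.005},
    {"dx":0,"dy":-0.033,"dz":0,"ax":0,"ay":0,"az":0,"grip":0.005},
    {"dx":0,"dy":-0.043,"dz":0,"ax":0,"ay":0,"az":0,"grip":0.005},
    {"dx":0,"dy":-0.053,"dz":0,"ax":0,"ay":0,"az":0,"grip":0.005},
    {"dx":0,"dy":-0.063,"dz":0,"ax":0,"ay":0,"az":0,"grip":0.005},
    {"dx":0,"dy":-0.073,"dz":0,"ax":0,"ay":0,"az":0,"grip":0.005},
    {"dx":0,"dy":-0.083,"dz":0,"ax":0,"ay":0,"az":0,"grip":0.005},
    {"dx":0,"dy":-0.093,"dz":0,"ax":0,"ay":0,"az":0,"grip":0.005},
    {"dx":0,"dy":-0.103,"dz":0,"ax":0,"ay":0,"az":0,"grip":0.005},
    {"dx":0,"dy":-0.113,"dz":0,"ax":0,"ay":0,"az":0,"grip":0.005},
    {"dx":0,"dy":-0.123,"dz":0,"ax":0,"ay":0,"az":0,"grip":0.005},
    {"dx":0,"dy":-0.13,"dz":0,"ax":0,"ay":0,"az":0,"grip":0.005},
    {"dx":0,"dy":-0.136,"dz":0,"ax":0,"ay":0,"az":0,"grip":0.005},
    {"dx":0,"dy":-0.139,"dz":0,"ax":0,"ay":0,"az":0,"grip":0.005},
    {"dx":0,"dy":-0.141,"dz":0,"ax":0,"ay":0,"az":0,"grip":0.005},
    {"dx":0,"dy":-0.142,"dz":0,"ax":0,"ay":0,"az":0,"grip":0.005},
    {"dx":0,"dy":-0.142,"dz":0,"ax":0,"ay":0,"az":0,"grip":0.005},
  ],
)

```text
time_s: 10.25
ee_pos: [0.4402, -0.1047, 0.042]
tool_rot: [0.727, 0.686, 0.009, 0.01]
contact_force: [80.8, 0.3, -30.8]
finger_gap: 0.0106
grip_force: 39.5
```

80 N of pull against something solid after ~127 mm of travel, so this may already be the stop. I'll relax and check.

apply_moves(
  deltas=[
    {"dx":0,"dy":0.012,"dz":0,"ax":0,"ay":0,"az":0,"grip":0.005},
    {"dx":0,"dy":0.013,"dz":0,"ax":0,"ay":0,"az":0,"grip":0.005},
    {"dx":0,"dy":0.013,"dz":0,"ax":0,"ay":0,"az":0,"grip":0.005},
  ],
)

```text
time_s: 10.62
ee_pos: [0.4413, -0.1048, 0.04]
tool_rot: [0.728, 0.686, 0.002, 0.003]
contact_force: [2.0, 0.7, 35.4]
finger_gap: 0.0106
grip_force: 36.4
```

Run:
```python
from h import *
s=telemetry.read_state();print(s["ee_pos"],s["contact_force"],s["q"].round(3),s["effort"].round(1))
w=snap("side","s1");t=snap("top","t1");k=snap("wrist")
im=np.hstack([t["color"][70:350,200:480],w["color"][100:380,150:430]]);im=cv2.resize(im,(800,400));cv2.imwrite("pics/g4.png",im[:,:,::-1])
p=s["ee_pos"];print([(proj(t,[.57-x,-.111+.06*x,.07])-[200,70])*800/560 for x in(.127,.14)])
```

```text
[ 0.44134669 -0.10481387  0.04003486] [ 2.03709184  0.69086395 35.36208447] [-0.233  0.218 -0.472  0.874 -0.     1.397] [ -0.  -46.4  29.5   0.9  -0.1  -0.1]
[array([151.69611019, 270.4957216 ]), array([151.2488915 , 277.91905527])]
```

View pics/g4.png

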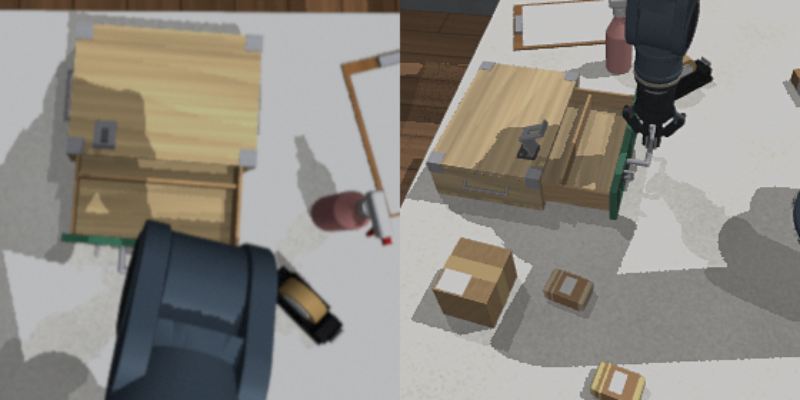

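The drawer is well out, with the divider and compartment visible at (160,190), and both bars are undisturbed. I'll release and rise.

apply_moves(
  deltas=[
    {"dx":0,"dy":0,"dz":-0.002,"ax":0,"ay":0,"az":0,"grip":0.034},
    {"dx":0,"dy":0,"dz":-0.002,"ax":0,"ay":0,"az":0,"grip":0.034},
    {"dx":0,"dy":0,"dz":-0.002,"ax":0,"ay":0,"az":0,"grip":0.034},
    {"dx":0,"dy":0,"dz":-0.02,"ax":0,"ay":0,"az":0,"grip":0.034},
    {"dx":0,"dy":0,"dz":-0.06,"ax":0,"ay":0,"az":0,"grip":0.034},
    {"dx":0,"dy":0,"dz":-0.11,"ax":0,"ay":0,"az":0,"grip":0.08},
    {"dx":0,"dy":0,"dz":-0.17,"ax":0,"ay":0,"az":0,"grip":0.08},
    {"dx":0,"dy":0,"dz":-0.21,"ax":0,"ay":0,"az":0,"grip":0.08},
    {"dx":0,"dy":0,"dz":-0.21,"ax":0,"ay":0,"az":0,"grip":0.08},
    {"dx":0,"dy":0,"dz":-0.21,"ax":0,"ay":0,"az":0,"grip":0.08},
  ],
)

```text
time_s: 12.02
ee_pos: [0.438, -0.1041, 0.2469]
tool_rot: [0.728, 0.686, -0.0, -0.0]
contact_force: [-0.6, -0.5, -1.3]
finger_gap: 0.0801
grip_force: 0.0
```

Run:
```python
from h import *
s=telemetry.read_state();print(s["ee_pos"],s["contact_force"],s["q"].round(3))
# target over bar A: offset so that wrist cam sees it
print(delta([.50,.235,.25],np.radians(-15)))
```

```text
[ 0.43801303 -0.10405811  0.24685657] [-0.55580914 -0.50385209 -1.28685445] [-0.233  0.108 -0.062  1.402 -0.     1.397]
(array([ 0.3421,  0.0419, -0.0031]), array([-1.0000e-03,  9.0000e-04,  1.7736e+00]))
```

apply_moves(
  deltas=[
    {"dx":0.342,"dy":0.042,"dz":-0.003,"ax":0,"ay":0,"az":1.774,"grip":0.08},
    {"dx":0.342,"dy":0.042,"dz":-0.003,"ax":0,"ay":0,"az":1.774,"grip":0.08},
    {"dx":0.342,"dy":0.042,"dz":-0.003,"ax":0,"ay":0,"az":1.774,"grip":0.08},
    {"dx":0.342,"dy":0.042,"dz":-0.003,"ax":0,"ay":0,"az":1.774,"grip":0.08},
    {"dx":0.342,"dy":0.042,"dz":-0.003,"ax":0,"ay":0,"az":1.774,"grip":0.08},
    {"dx":0.342,"dy":0.042,"dz":-0.003,"ax":0,"ay":0,"az":1.774,"grip":0.08},
    {"dx":0.342,"dy":0.042,"dz":-0.003,"ax":0,"ay":0,"az":1.774,"grip":0.08},
    {"dx":0.342,"dy":0.042,"dz":-0.003,"ax":0,"ay":0,"az":1.774,"grip":0.08},
    {"dx":0.342,"dy":0.042,"dz":-0.003,"ax":0,"ay":0,"az":1.774,"grip":0.08},
    {"dx":0.342,"dy":0.042,"dz":-0.003,"ax":0,"ay":0,"az":1.774,"grip":0.08},
    {"dx":0.342,"dy":0.042,"dz":-0.003,"ax":0,"ay":0,"az":1.774,"grip":0.08},
    {"dx":0.342,"dy":0.042,"dz":-0.003,"ax":0,"ay":0,"az":1.774,"grip":0.08},
  ],
)

```text
time_s: 13.52
ee_pos: [0.5127, 0.09, 0.2496]
tool_rot: [0.996, 0.034, -0.017, -0.079]
contact_force: [0.2, -0.6, -0.1]
finger_gap: 0.0798
grip_force: 0.0
```

```bash
cat >> h.py <<'E'
def bars(d,box=None,z=.03):
    hsv=cv2.cvtColor(d["color"],cv2.COLOR_RGB2HSV);k=cv2.inRange(hsv,(5,60,20),(35,255,255))
    if box:
        m=np.zeros_like(k);x0,y0,x1,y1=box;m[y0:y1,x0:x1]=k[y0:y1,x0:x1];k=m
    k=cv2.morphologyEx(k,cv2.MORPH_CLOSE,np.ones((7,7)))
    for c in cv2.findContours(k,0,1)[0]:
        if cv2.contourArea(c)<150:continue
        P=np.array([ray(d,*p[0],z)[:2] for p in c],np.float32)*1000
        r=cv2.minAreaRect(P);(w,h),a=r[1],r[2];print("bar",np.round(r[0],1),np.round(r[1],1),"long axis deg",round(a if w>h else a-90,1),"px",np.round(cv2.minAreaRect(c)[0]))
E
python3 - <<'E'
from h import *
s=telemetry.read_state();print(s["ee_pos"],s["q"].round(2))
t=snap("top","t2");w=snap("wrist","w3");np.savez("pics/w3.npz",**w);np.savez("pics/t2.npz",**t)
bars(t,(90,190,200,290),.02);bars(w)
cv2.imwrite("pics/z2.png",np.hstack([cv2.resize(w["color"],(400,300)),cv2.resize(t["color"][100:340,200:520],(400,300))])[:,:,::-1])
E
```

```text
[0.51271589 0.08999226 0.24962873] [0.07 0.28 0.14 1.46 0.16 3.14]
bar [455. 377.] [67.6 86.9] long axis deg -12.0 px [ 62. 195.]
bar [561.2 223.8] [58.  79.1] long axis deg -14.3 px [181. 113.]
bar [584.4 -55.8] [182.8 206.3] long axis deg -88.3 px [454. 106.]
bar [663.2 223.7] [ 8.5 56.7] long axis deg -88.3 px [180.   5.]
```

View pics/z2.png

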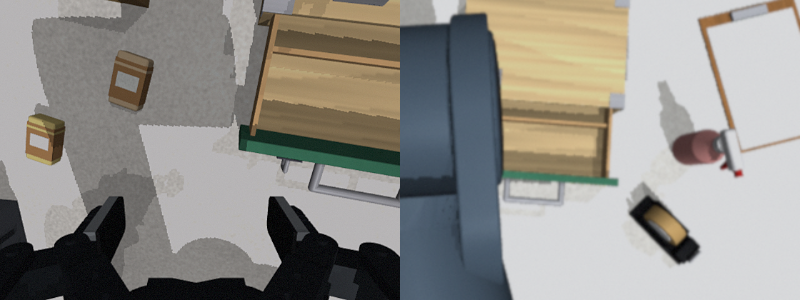

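The wrist view shows bar A at (130,80), bar B at (45,140) and the open drawer. The last joint hit its limit, so I'll use the opposite half turn (ψ=165°).

Run:
```python
from h import *
print(delta([.561,.228,.16],np.radians(165.5)))
```

```text
(array([ 0.0604, -0.1195,  0.1086]), array([-0.0748, -0.2174, -2.8124]))
```

apply_moves(
  deltas=[
    {"dx":0.02,"dy":-0.05,"dz":0.03,"ax":-0.075,"ay":-0.217,"az":-2.812,"grip":0.08},
    {"dx":0.04,"dy":-0.08,"dz":0.03,"ax":-0.075,"ay":-0.217,"az":-2.812,"grip":0.08},
    {"dx":0.05,"dy":-0.12,"dz":0.03,"ax":-0.075,"ay":-0.217,"az":-2.812,"grip":0.08},
    {"dx":0.05,"dy":-0.12,"dz":0.03,"ax":-0.075,"ay":-0.217,"az":-2.812,"grip":0.08},
    {"dx":0.05,"dy":-0.12,"dz":0.03,"ax":-0.075,"ay":-0.217,"az":-2.812,"grip":0.08},
    {"dx":0.05,"dy":-0.12,"dz":0.03,"ax":-0.075,"ay":-0.217,"az":-2.812,"grip":0.08},
    {"dx":0.05,"dy":-0.12,"dz":0.03,"ax":-0.075,"ay":-0.217,"az":-2.812,"grip":0.08},
    {"dx":0.05,"dy":-0.12,"dz":0.03,"ax":-0.075,"ay":-0.217,"az":-2.812,"grip":0.08},
    {"dx":0.05,"dy":-0.12,"dz":0.03,"ax":-0.075,"ay":-0.217,"az":-2.812,"grip":0.08},
    {"dx":0.05,"dy":-0.12,"dz":0.03,"ax":-0.075,"ay":-0.217,"az":-2.812,"grip":0.08},
    {"dx":0.05,"dy":-0.12,"dz":0.03,"ax":-0.075,"ay":-0.217,"az":-2.812,"grip":0.08},
    {"dx":0.05,"dy":-0.12,"dz":0.03,"ax":-0.075,"ay":-0.217,"az":-2.812,"grip":0.08},
    {"dx":0.05,"dy":-0.12,"dz":0.03,"ax":-0.075,"ay":-0.217,"az":-2.812,"grip":0.08},
    {"dx":0.05,"dy":-0.12,"dz":0.03,"ax":-0.075,"ay":-0.217,"az":-2.812,"grip":0.08},
    {"dx":0.05,"dy":-0.12,"dz":0.03,"ax":-0.075,"ay":-0.217,"az":-2.812,"grip":0.08},
    {"dx":0.05,"dy":-0.12,"dz":0.03,"ax":-0.075,"ay":-0.217,"az":-2.812,"grip":0.08},
    {"dx":0.05,"dy":-0.12,"dz":0.03,"ax":-0.075,"ay":-0.217,"az":-2.812,"grip":0.08},
    {"dx":0.05,"dy":-0.12,"dz":0.03,"ax":-0.075,"ay":-0.217,"az":-2.812,"grip":0.08},
  ],
)

```text
time_s: 15.88
ee_pos: [0.554, 0.2176, 0.2391]
tool_rot: [0.126, 0.992, 0.0, 0.001]
contact_force: [0.2, -0.6, -0.7]
finger_gap: 0.0801
grip_force: 0.0
```

Run:
```python
from h import *
s=telemetry.read_state();print(s["ee_pos"],s["tool_rot"],s["q"].round(2))
w=snap("wrist","w4");bars(w)
print(delta([.561,.228,.16],np.radians(165.5)))
t=snap("top","t4");np.savez("pics/t4.npz",**t)
```

```text
[0.55401017 0.21756865 0.23914604] [1.26056157e-01 9.92022567e-01 4.24413790e-04 9.44796684e-04] [ 0.37  0.42  0.33  1.48 -0.    0.63]
bar [751.4  36. ] [ 37.3 114.9] long axis deg -4.0 px [171. 369.]
bar [741.2 252.2] [114.6 167.6] long axis deg -9.1 px [346. 320.]
bar [598.3 -51.7] [192.5 187. ] long axis deg 86.9 px [ 60. 269.]
bar [558.8 229.7] [49.4 78.7] long axis deg -14.5 px [288. 178.]
bar [459.1 381.5] [57.5 63.2] long axis deg -12.6 px [422.  37.]
(array([-0.0039,  0.0118,  0.0793]), array([0.0011, 0.002 , 0.0008]))
```

Bar A measures (0.559, 0.230), 49×79 mm, which fits. Descending to a cautious height.

apply_moves(
  deltas=[
    {"dx":-0.002,"dy":0.013,"dz":0.05,"ax":0.001,"ay":0.002,"az":0,"grip":0.076},
    {"dx":-0.002,"dy":0.013,"dz":0.1,"ax":0.001,"ay":0.002,"az":0,"grip":0.076},
    {"dx":-0.002,"dy":0.013,"dz":0.14,"ax":0.001,"ay":0.002,"az":0,"grip":0.076},
    {"dx":-0.002,"dy":0.013,"dz":0.17,"ax":0.001,"ay":0.002,"az":0,"grip":0.076},
    {"dx":-0.002,"dy":0.013,"dz":0.19,"ax":0.001,"ay":0.002,"az":0,"grip":0.076},
    {"dx":-0.002,"dy":0.013,"dz":0.205,"ax":0.001,"ay":0.002,"az":0,"grip":0.076},
    {"dx":-0.002,"dy":0.013,"dz":0.218,"ax":0.001,"ay":0.002,"az":0,"grip":0.076},
    {"dx":-0.002,"dy":0.013,"dz":0.227,"ax":0.001,"ay":0.002,"az":0,"grip":0.076},
    {"dx":-0.002,"dy":0.013,"dz":0.227,"ax":0.001,"ay":0.002,"az":0,"grip":0.076},
  ],
)

```text
time_s: 17.1
ee_pos: [0.5596, 0.2297, 0.0122]
tool_rot: [0.125, 0.992, 0.0, -0.0]
contact_force: [-0.2, 0.3, 0.9]
finger_gap: 0.0758
grip_force: 0.0
```

Run:
```python
from h import *
s=telemetry.read_state();print(s["ee_pos"],s["contact_force"],s["finger_gap"])
w=snap("wrist","w5");d=snap("side","s5")
x0,y0=225,240;cv2.imwrite("pics/z3.png",np.hstack([cv2.resize(w["color"],(400,300)),cv2.resize(d["color"][y0:y0+75,x0:x0+100],(400,300),interpolation=cv2.INTER_CUBIC)])[:,:,::-1])
p=s["ee_pos"];r=Ro.from_quat(s["tool_rot"])
for y in(-.038,.038,.052):
  for z in(0,.02,.04):
    q=p+r.apply([0,y,0]);q[2]=z;print(y,z,(proj(d,q)-[x0,y0])*4,proj(w,q)*400/560)
```

```text
[0.55958632 0.22966015 0.01215059] [-0.24889133  0.31839206  0.85677681] 0.07577220093384603
-0.038 0 [198.97945736 212.37888681] [145.24964968 178.942004  ]
-0.038 0.02 [197.81524015 196.78046047] [139.59201526 190.51246193]
-0.038 0.04 [196.61776972 180.7365005 ] [132.51025205 204.99541314]
0.038 0 [150.85540385 308.43549564] [249.77608848 178.99062796]
0.038 0.02 [148.92751804 293.52385815] [255.80272584 190.56523615]
0.038 0.04 [146.94195481 278.16610268] [263.34618704 205.05301806]
0.052 0 [141.5028629  327.10336135] [269.02868146 178.99958395]
0.052 0.02 [139.41920039 312.33976767] [277.20714711 190.57495643]
0.052 0.04 [137.27265058 297.13059206] [287.44397553 205.06362793]
```

View pics/z3.png

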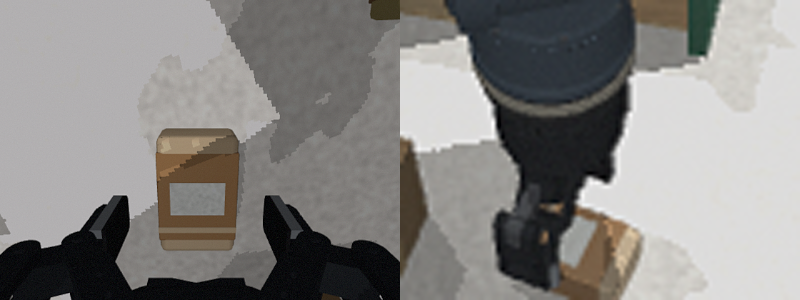

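The pads straddle bar A (at (197,190) of the left view), with the tips at about z≈0.04. The tips therefore lie ~25–30 mm behind the reported TCP, consistent with the handle, so the TCP has to go to about −0.018.

apply_moves(
  deltas=[
    {"dx":0,"dy":0,"dz":0.008,"ax":0,"ay":0,"az":0,"grip":0.07},
    {"dx":0,"dy":0,"dz":0.014,"ax":0,"ay":0,"az":0,"grip":0.07},
    {"dx":0,"dy":0,"dz":0.02,"ax":0,"ay":0,"az":0,"grip":0.07},
    {"dx":0,"dy":0,"dz":0.025,"ax":0,"ay":0,"az":0,"grip":0.07},
    {"dx":0,"dy":0,"dz":0.028,"ax":0,"ay":0,"az":0,"grip":0.07},
    {"dx":0,"dy":0,"dz":0.028,"ax":0,"ay":0,"az":0,"grip":0.07},
  ],
)

```text
time_s: 17.95
ee_pos: [0.5597, 0.2297, -0.0157]
tool_rot: [0.125, 0.992, 0.0, 0.0]
contact_force: [0.6, -0.4, -0.1]
finger_gap: 0.07
grip_force: 0.0
```

apply_moves(
  deltas=[
    {"dx":0,"dy":0,"dz":0,"ax":0,"ay":0,"az":0,"grip":0.042},
    {"dx":0,"dy":0,"dz":0,"ax":0,"ay":0,"az":0,"grip":0.042},
    {"dx":0,"dy":0,"dz":0,"ax":0,"ay":0,"az":0,"grip":0.042},
    {"dx":0,"dy":0,"dz":0,"ax":0,"ay":0,"az":0,"grip":0.042},
    {"dx":0,"dy":0,"dz":0,"ax":0,"ay":0,"az":0,"grip":0.042},
  ],
  newtons=35,
)

```text
time_s: 18.58
ee_pos: [0.5601, 0.2299, -0.0151]
tool_rot: [0.125, 0.992, 0.0, 0.0]
contact_force: [0.1, -0.6, 5.3]
finger_gap: 0.0491
grip_force: 37.2
```

apply_moves(
  deltas=[
    {"dx":0,"dy":0,"dz":-0.02,"ax":0,"ay":0,"az":0,"grip":0.042},
    {"dx":0,"dy":0,"dz":-0.05,"ax":0,"ay":0,"az":0,"grip":0.042},
    {"dx":0,"dy":0,"dz":-0.09,"ax":0,"ay":0,"az":0,"grip":0.042},
    {"dx":0,"dy":0,"dz":-0.14,"ax":0,"ay":0,"az":0,"grip":0.042},
    {"dx":0,"dy":0,"dz":-0.19,"ax":0,"ay":0,"az":0,"grip":0.042},
    {"dx":0,"dy":0,"dz":-0.21,"ax":0,"ay":0,"az":0,"grip":0.042},
    {"dx":0,"dy":0,"dz":-0.21,"ax":0,"ay":0,"az":0,"grip":0.042},
  ],
)

```text
time_s: 19.45
ee_pos: [0.5604, 0.23, 0.1956]
tool_rot: [0.125, 0.992, 0.001, 0.001]
contact_force: [0.9, -1.1, -1.8]
finger_gap: 0.0495
grip_force: 37.0
```

Run:
```python
from h import *
s=telemetry.read_state();print(s["ee_pos"],s["finger_gap"],s["grip_force"])
t=snap("top","t6");np.savez("pics/t6.npz",**t)
hsv=cv2.cvtColor(t["color"],cv2.COLOR_RGB2HSV);g=cv2.inRange(hsv,(65,90,10),(95,255,255))
n,l,st,_=cv2.connectedComponentsWithStats(g);k=1+st[1:,4].argmax();m=l==k;print(st[k])
up=[]
for x in range(st[k][0]+3,st[k][0]+st[k][2]-3):
    y=np.where(m[:,x])[0]
    if len(y):up.append((x,y.min()-.5))
vx,vy,x0,y0=cv2.fitLine(np.array(up,np.float32),cv2.DIST_HUBER,0,.01,.01).ravel()
P=[ray(t,x,y0+vy/vx*(x-x0),.096) for x in(st[k][0],st[k][0]+st[k][2]-1)];dv=P[0]-P[1];print(np.round(P,4),"yaw",np.arctan2(-dv[0],dv[1]))
x0,y0=220,170;cv2.imwrite("pics/z4.png",cv2.resize(t["color"][y0:y0+90,x0:x0+180,::-1],(800,400),interpolation=cv2.INTER_CUBIC))
```

```text
[0.56044806 0.23003622 0.1956275 ] 0.04951193551369056 36.976709961891174
[244 234 130  14 548]
[[ 0.5058  0.0523  0.096 ]
 [ 0.4844 -0.266   0.096 ]] yaw -0.06721419998279982
```

View pics/z4.png

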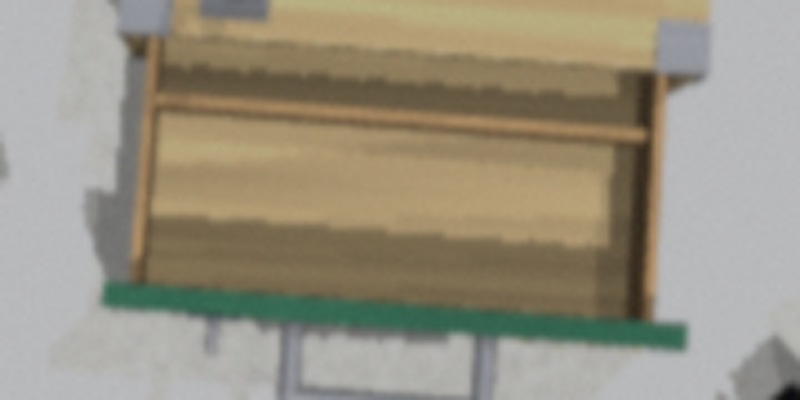

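The top crop shows the open drawer: green front from (105,295) to (685,335), right wall at col ≈650, divider at row 100–135. Its travel measures ~128 mm, not 140, so I'll check that against the carcass.

Run:
```python
from h import *
t=dict(np.load("pics/t6.npz"));t0=dict(np.load("pics/top0.npz"))
u=lambda x,y,z:ray(t,220+x/4.444,170+y/4.444,z).round(4)
print("carcass front R",u(683,78,.1),u(706,82,.1),"L",u(122,36,.1))
print("right wall outer/inner",u(665,78,.07),u(652,320,.07),u(641,320,.07),"floor right front",u(632,318,.096),"left wall in",u(158,40,.07),u(146,282,.07))
print("divider",u(155,95,.062),u(155,108,.062),u(648,130,.062),u(648,142,.062))
print("handle corners",u(290,392,.07),u(483,400,.07))
print("handle shut", ray(t0,287.6,208,.07))
```

```text
carcass front R [ 0.6227 -0.2687  0.1   ] [ 0.6205 -0.2815  0.1   ] L [0.6439 0.0453 0.1   ]
right wall outer/inner [ 0.6269 -0.266   0.07  ] [ 0.4877 -0.2567  0.07  ] [ 0.4876 -0.2505  0.07  ] floor right front [ 0.4887 -0.2395  0.096 ] left wall in [0.6467 0.0267 0.07  ] [0.5072 0.0319 0.07  ]
divider [0.6158 0.0285 0.062 ] [0.6082 0.0284 0.062 ] [ 0.5975 -0.2577  0.062 ] [ 0.5905 -0.2576  0.062 ]
handle corners [ 0.4455 -0.0506  0.07  ] [ 0.4417 -0.1601  0.07  ]
handle shut [ 0.57265592 -0.05586863  0.07      ]
```

The carcass front at x≈0.633 gives 138–140 mm opening, so the drawer is at its stop; it simply started about 12 mm ajar. Drawer yaw is −0.066. Next I'll carry bar A over the compartment, 60 mm off the right wall.

```bash
cat >> h.py <<'E'
RS=np.array([.538,-.2541]);CX=np.array([.9978,-.0659]);CY=np.array([.0659,.9978]);PSI=np.pi-.066
def comp(x,y,z): return [*(RS+x*CX+y*CY),z]
E
python3 -c "
from h import *
print(comp(0,.06,.2),*delta(comp(0,.06,.2),PSI))"
```

```text
[np.float64(0.541954), np.float64(-0.194232), 0.2] [-0.0878 -0.4152 -0.0061] [ 0.0005  0.0005 -0.1844]
```

apply_moves(
  deltas=[
    {"dx":-0.006,"dy":-0.03,"dz":-0.006,"ax":0,"ay":0,"az":-0.05,"grip":0.042},
    {"dx":-0.018,"dy":-0.085,"dz":-0.006,"ax":0,"ay":0,"az":-0.1,"grip":0.042},
    {"dx":-0.03,"dy":-0.14,"dz":-0.006,"ax":0,"ay":0,"az":-0.15,"grip":0.042},
    {"dx":-0.042,"dy":-0.195,"dz":-0.006,"ax":0,"ay":0,"az":-0.184,"grip":0.042},
    {"dx":-0.053,"dy":-0.25,"dz":-0.006,"ax":0,"ay":0,"az":-0.184,"grip":0.042},
    {"dx":-0.065,"dy":-0.305,"dz":-0.006,"ax":0,"ay":0,"az":-0.184,"grip":0.042},
    {"dx":-0.076,"dy":-0.36,"dz":-0.006,"ax":0,"ay":0,"az":-0.184,"grip":0.042},
    {"dx":-0.084,"dy":-0.4,"dz":-0.006,"ax":0,"ay":0,"az":-0.184,"grip":0.042},
    {"dx":-0.088,"dy":-0.415,"dz":-0.006,"ax":0,"ay":0,"az":-0.184,"grip":0.042},
    {"dx":-0.088,"dy":-0.415,"dz":-0.006,"ax":0,"ay":0,"az":-0.184,"grip":0.042},
    {"dx":-0.088,"dy":-0.415,"dz":-0.006,"ax":0,"ay":0,"az":-0.184,"grip":0.042},
    {"dx":-0.088,"dy":-0.415,"dz":-0.006,"ax":0,"ay":0,"az":-0.184,"grip":0.042},
  ],
)

```text
time_s: 21.0
ee_pos: [0.5423, -0.193, 0.2003]
tool_rot: [0.032, 0.999, 0.0, 0.0]
contact_force: [0.5, -0.1, -0.3]
finger_gap: 0.0492
grip_force: 37.0
```

Run:
```python
from h import *
s=telemetry.read_state();print(s["ee_pos"],s["finger_gap"],s["grip_force"])
print(delta(comp(0,.06,.008),PSI))
w=snap("wrist","w7")
cv2.imwrite("pics/z5.png",w["color"][:,:,::-1])
for X in(comp(-.0525,0,.096),comp(-.0525,0,.07),comp(.0525,0,.062),comp(.0525,.288,.062)):print(proj(w,X))
# bar bottom corners in grip
p=s["ee_pos"];r=Ro.from_quat(s["tool_rot"])
for a in(-.04,.04):
  for b in(-.025,.025):print(a,b,proj(w,p+r.apply([a,b,-.045])))
```

```text
[ 0.54227923 -0.19303151  0.20026548] 0.04920751626774799 36.99470937252045
(array([ 0.0003, -0.0013,  0.1923]), array([0.0005, 0.0003, 0.0011]))
[190.89333752 133.9486753 ]
[198.06133338 131.48961337]
[206.674294   251.69145073]
[530.27790929 252.03918195]
-0.04 -0.025 [215.1927803 397.7272776]
-0.04 0.025 [339.737856   397.75439375]
0.04 -0.025 [204.46456477 205.24004458]
0.04 0.025 [351.84777654 205.29411671]
```

View pics/z5.png

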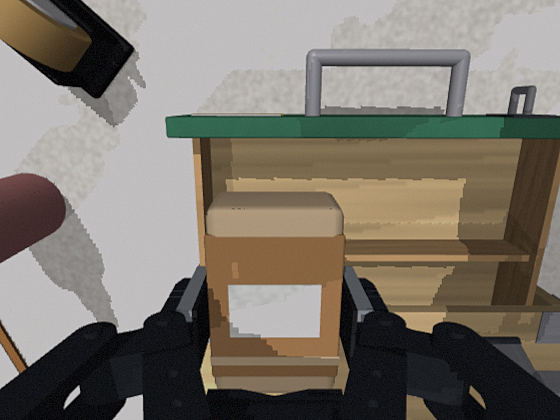

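The wrist view shows bar A held square over the compartment: right wall at col ≈200, divider at row ≈250, bar front end at row 195. The predictions match, so I'll lower it.

apply_moves(
  deltas=[
    {"dx":0,"dy":-0.001,"dz":0.04,"ax":0,"ay":0,"az":0.001,"grip":0.042},
    {"dx":0,"dy":-0.001,"dz":0.08,"ax":0,"ay":0,"az":0.001,"grip":0.042},
    {"dx":0,"dy":-0.001,"dz":0.11,"ax":0,"ay":0,"az":0.001,"grip":0.042},
    {"dx":0,"dy":-0.001,"dz":0.135,"ax":0,"ay":0,"az":0.001,"grip":0.042},
    {"dx":0,"dy":-0.001,"dz":0.155,"ax":0,"ay":0,"az":0.001,"grip":0.042},
    {"dx":0,"dy":-0.001,"dz":0.17,"ax":0,"ay":0,"az":0.001,"grip":0.042},
    {"dx":0,"dy":-0.001,"dz":0.18,"ax":0,"ay":0,"az":0.001,"grip":0.042},
    {"dx":0,"dy":-0.001,"dz":0.186,"ax":0,"ay":0,"az":0.001,"grip":0.042},
    {"dx":0,"dy":-0.001,"dz":0.19,"ax":0,"ay":0,"az":0.001,"grip":0.042},
    {"dx":0,"dy":-0.001,"dz":0.192,"ax":0,"ay":0,"az":0.001,"grip":0.042},
    {"dx":0,"dy":-0.001,"dz":0.192,"ax":0,"ay":0,"az":0.001,"grip":0.042},
  ],
)

```text
time_s: 22.42
ee_pos: [0.5423, -0.1951, 0.0086]
tool_rot: [0.034, 0.999, 0.0, 0.0]
contact_force: [-0.9, 0.5, -1.3]
finger_gap: 0.0492
grip_force: 37.0
```

apply_moves(
  deltas=[
    {"dx":0,"dy":0,"dz":0.0015,"ax":0,"ay":0,"az":0,"grip":0.042},
    {"dx":0,"dy":0,"dz":0.0015,"ax":0,"ay":0,"az":0,"grip":0.06},
    {"dx":0,"dy":0,"dz":0.0015,"ax":0,"ay":0,"az":0,"grip":0.06},
    {"dx":0,"dy":0,"dz":0.0015,"ax":0,"ay":0,"az":0,"grip":0.06},
    {"dx":0,"dy":0,"dz":-0.015,"ax":0,"ay":0,"az":0,"grip":0.06},
    {"dx":0,"dy":0,"dz":-0.04,"ax":0,"ay":0,"az":0,"grip":0.06},
    {"dx":0,"dy":0,"dz":-0.07,"ax":0,"ay":0,"az":0,"grip":0.06},
    {"dx":0,"dy":0,"dz":-0.07,"ax":0,"ay":0,"az":0,"grip":0.0},
    {"dx":0,"dy":0.03,"dz":-0.07,"ax":0,"ay":0,"az":0,"grip":0.0},
    {"dx":0,"dy":0.058,"dz":-0.07,"ax":0,"ay":0,"az":0,"grip":0.0},
    {"dx":0,"dy":0.058,"dz":-0.07,"ax":0,"ay":0,"az":0,"grip":0.0},
    {"dx":0,"dy":0.058,"dz":-0.07,"ax":0,"ay":0,"az":0,"grip":0.0},
  ],
)

```text
time_s: 23.92
ee_pos: [0.546, -0.1375, 0.0785]
tool_rot: [0.034, 0.999, 0.0, 0.0]
contact_force: [0.1, -0.2, 0.2]
finger_gap: 0.0001
grip_force: 0.0
```

Run:
```python
from h import *
w=snap("wrist","w8");s=telemetry.read_state();print(s["ee_pos"],s["time_s"])
print(delta(comp(0,.116,.014),PSI))
# detect label (white) in drawer region & bar rect via label
hsv=cv2.cvtColor(w["color"],cv2.COLOR_RGB2HSV);lab=cv2.inRange(hsv,(0,0,120),(180,45,255));lab[:, :]&=255
for c in cv2.findContours(lab,0,1)[0]:
    if 300<cv2.contourArea(c)<20000:
        P=np.array([ray(w,*p[0],.052)[:2] for p in c]);q=(P-RS)@np.array([CX,CY]).T;r=cv2.minAreaRect((q*1000).astype(np.float32));print(np.round(r[0],1),np.round(r[1],1),round(r[2],1),cv2.minAreaRect(c)[0])
t=snap("top","t8");np.savez("pics/t8.npz",**t)
```

```text
[ 0.54598544 -0.13778065  0.07843163] 23.975
(array([ 0.0003, -0.0006,  0.0644]), array([ 0.0002,  0.0004, -0.0017]))
[ 1.2 58.1] [33.8 22. ] 90.0 (170.5, 242.5)
[ 39.1 -26.5] [ 37.2 165. ] 77.9 (30.500003814697266, 285.9999694824219)
[-84.5 146.9] [107.2  36.9] 90.0 (340.0, 78.0)
```

Bar A lies square at about (1, 58–59 mm) in the compartment. Lowering the closed fingers beside it and pushing.

apply_moves(
  deltas=[
    {"dx":0,"dy":0,"dz":0.03,"ax":0,"ay":0,"az":0,"grip":0.0},
    {"dx":0,"dy":0,"dz":0.055,"ax":0,"ay":0,"az":0,"grip":0.0},
    {"dx":0,"dy":0,"dz":0.064,"ax":0,"ay":0,"az":-0.002,"grip":0.0},
    {"dx":0,"dy":-0.004,"dz":0.064,"ax":0,"ay":0,"az":-0.002,"grip":0.0},
    {"dx":0,"dy":-0.008,"dz":0.064,"ax":0,"ay":0,"az":-0.002,"grip":0.0},
    {"dx":0,"dy":-0.012,"dz":0.064,"ax":0,"ay":0,"az":-0.002,"grip":0.0},
    {"dx":0,"dy":-0.016,"dz":0.064,"ax":0,"ay":0,"az":-0.002,"grip":0.0},
    {"dx":0,"dy":-0.02,"dz":0.064,"ax":0,"ay":0,"az":-0.002,"grip":0.0},
    {"dx":0,"dy":-0.024,"dz":0.064,"ax":0,"ay":0,"az":-0.002,"grip":0.0},
    {"dx":0,"dy":-0.028,"dz":0.064,"ax":0,"ay":0,"az":-0.002,"grip":0.0},
    {"dx":0,"dy":-0.032,"dz":0.064,"ax":0,"ay":0,"az":-0.002,"grip":0.0},
    {"dx":0,"dy":-0.036,"dz":0.064,"ax":0,"ay":0,"az":-0.002,"grip":0.0},
    {"dx":0,"dy":-0.04,"dz":0.064,"ax":0,"ay":0,"az":-0.002,"grip":0.0},
    {"dx":0,"dy":-0.042,"dz":0.064,"ax":0,"ay":0,"az":-0.002,"grip":0.0},
  ],
)

```text
time_s: 25.78
ee_pos: [0.5432, -0.1794, 0.0144]
tool_rot: [0.033, 0.999, 0.0, 0.0]
contact_force: [0.7, 1.0, 1.0]
finger_gap: 0.0002
grip_force: 0.5
```

```bash
cat >> h.py <<'E'
def labels(w):
    hsv=cv2.cvtColor(w["color"],cv2.COLOR_RGB2HSV);lab=cv2.inRange(hsv,(0,0,120),(180,45,255))
    for c in cv2.findContours(lab,0,1)[0]:
        if 200<cv2.contourArea(c)<20000:
            P=np.array([ray(w,*p[0],.052)[:2] for p in c]);q=(P-RS)@np.array([CX,CY]).T;r=cv2.minAreaRect((q*1000).astype(np.float32))
            if max(r[1])<60:print("label",np.round(r[0],1),np.round(r[1],1),round(r[2],1),np.round(cv2.minAreaRect(c)[0]))
def inrow():
    s=telemetry.read_state();q=(s["ee_pos"][:2]-RS)@np.array([CX,CY]).T;print("TCP comp mm",(q*1000).round(1),"z",s["ee_pos"][2].round(4),"F",s["contact_force"].round(1),s["time_s"])
E
python3 -c "
from h import *
inrow();labels(snap('wrist'))"
```

```text
TCP comp mm [ 0.3 74.9] z 0.0144 F [0.7 1.  1. ] 25.775
label [ 1.2 35.2] [21.9 33.9] 0.0 [175. 301.]
label [-83.1  91.8] [12.7 40.5] 89.9 [332.  67.]
```

apply_moves(
  deltas=[
    {"dx":0,"dy":-0.003,"dz":0,"ax":0,"ay":0,"az":0,"grip":0.0},
    {"dx":0,"dy":-0.006,"dz":0,"ax":0,"ay":0,"az":0,"grip":0.0},
    {"dx":0,"dy":-0.009,"dz":0,"ax":0,"ay":0,"az":0,"grip":0.0},
    {"dx":0,"dy":-0.01,"dz":0,"ax":0,"ay":0,"az":0,"grip":0.0},
    {"dx":0,"dy":-0.01,"dz":0,"ax":0,"ay":0,"az":0,"grip":0.0},
  ],
)

```text
time_s: 26.45
ee_pos: [0.5426, -0.1891, 0.0144]
tool_rot: [0.033, 0.999, 0.0, 0.0]
contact_force: [-0.2, 2.0, 0.5]
finger_gap: 0.0003
grip_force: 0.7
```

apply_moves(
  deltas=[
    {"dx":0,"dy":-0.001,"dz":0,"ax":0,"ay":0,"az":0,"grip":0.0},
    {"dx":0,"dy":-0.002,"dz":0,"ax":0,"ay":0,"az":0,"grip":0.0},
    {"dx":0,"dy":-0.002,"dz":0,"ax":0,"ay":0,"az":0,"grip":0.0},
  ],
)

```text
time_s: 26.82
ee_pos: [0.5426, -0.1894, 0.0143]
tool_rot: [0.032, 0.999, 0.002, 0.0]
contact_force: [1.2, 14.1, 1.7]
finger_gap: -0.0001
grip_force: 7.0
```

```bash
python3 -c "
from h import *
inrow();labels(snap('wrist'))"
```

```text
TCP comp mm [ 0.3 64.9] z 0.0143 F [ 1.2 14.1  1.7] 26.825
label [ 1.2 25.5] [33.8 21.9] 90.0 [176. 301.]
```

Bar A is flush against the wall (y≈25, 14 N). On to bar B.

```bash
python3 -c "
from h import *
s=telemetry.read_state()
print(delta([.448,.38,.22],np.radians(167.6)))"
```

```text
(array([ 0.1308,  0.5628, -0.2038]), array([0.0034, 0.0003, 0.1522]))
```

apply_moves(
  deltas=[
    {"dx":0,"dy":0.004,"dz":0,"ax":0,"ay":0,"az":0,"grip":0.0},
    {"dx":0,"dy":0.008,"dz":-0.005,"ax":0,"ay":0,"az":0,"grip":0.0},
    {"dx":0,"dy":0.008,"dz":-0.04,"ax":0,"ay":0,"az":0,"grip":0.0},
    {"dx":0,"dy":0.008,"dz":-0.1,"ax":0,"ay":0,"az":0,"grip":0.0},
    {"dx":0,"dy":0.008,"dz":-0.16,"ax":0,"ay":0,"az":0,"grip":0.076},
    {"dx":0,"dy":0.008,"dz":-0.205,"ax":0,"ay":0,"az":0,"grip":0.076},
    {"dx":0,"dy":0.008,"dz":-0.205,"ax":0,"ay":0,"az":0,"grip":0.076},
    {"dx":0,"dy":0.008,"dz":-0.205,"ax":0,"ay":0,"az":0,"grip":0.076},
  ],
)

```text
time_s: 27.88
ee_pos: [0.5427, -0.1832, 0.2191]
tool_rot: [0.033, 0.999, 0.0, 0.0]
contact_force: [-0.2, -0.2, -0.0]
finger_gap: 0.0724
grip_force: 0.0
```

```bash
python3 -c "
from h import *
inrow();print(delta([.448,.38,.22],np.radians(167.6)))
t=snap('top','t9');bars(t,(90,190,200,290),.02)"
```

```text
TCP comp mm [ 0.  71.1] z 0.2191 F [-0.2 -0.2 -0. ] 27.875
(array([ 0.1313,  0.5558, -0.0008]), array([2.00e-04, 1.00e-04, 1.51e-01]))
bar [449.9 387.3] [57.  79.6] long axis deg -12.6 px [119. 255.]
```

apply_moves(
  deltas=[
    {"dx":0.131,"dy":0.556,"dz":0,"ax":0,"ay":0,"az":0.151,"grip":0.076},
    {"dx":0.131,"dy":0.556,"dz":0,"ax":0,"ay":0,"az":0.151,"grip":0.076},
    {"dx":0.131,"dy":0.556,"dz":0,"ax":0,"ay":0,"az":0.151,"grip":0.076},
    {"dx":0.131,"dy":0.556,"dz":0,"ax":0,"ay":0,"az":0.151,"grip":0.076},
    {"dx":0.131,"dy":0.556,"dz":0,"ax":0,"ay":0,"az":0.151,"grip":0.076},
    {"dx":0.131,"dy":0.556,"dz":0,"ax":0,"ay":0,"az":0.151,"grip":0.076},
    {"dx":0.131,"dy":0.556,"dz":0,"ax":0,"ay":0,"az":0.151,"grip":0.076},
    {"dx":0.131,"dy":0.556,"dz":0,"ax":0,"ay":0,"az":0.151,"grip":0.076},
    {"dx":0.131,"dy":0.556,"dz":0,"ax":0,"ay":0,"az":0.151,"grip":0.076},
    {"dx":0.131,"dy":0.556,"dz":0,"ax":0,"ay":0,"az":0.151,"grip":0.076},
    {"dx":0.131,"dy":0.556,"dz":0,"ax":0,"ay":0,"az":0.151,"grip":0.076},
    {"dx":0.131,"dy":0.556,"dz":0,"ax":0,"ay":0,"az":0.151,"grip":0.076},
    {"dx":0.131,"dy":0.556,"dz":0,"ax":0,"ay":0,"az":0.151,"grip":0.076},
  ],
)

```text
time_s: 29.55
ee_pos: [0.4489, 0.379, 0.2197]
tool_rot: [0.109, 0.994, 0.0, 0.0]
contact_force: [0.1, -0.2, -0.0]
finger_gap: 0.0758
grip_force: 0.0
```

```bash
python3 -c "
from h import *
s=telemetry.read_state();print(s['ee_pos'],s['q'].round(2))
w=snap('wrist');bars(w)
print(delta([.4505,.387,.012],np.radians(167.6)))"
```

```text
[0.44891839 0.37904146 0.21971525] [ 0.7   0.4   0.25  1.42 -0.    0.92]
bar [668.2 264.2] [110.3  48.4] long axis deg 88.5 px [220. 385.]
bar [552.3  49.5] [15.4 63.1] long axis deg -24.5 px [  7. 332.]
bar [448.7 388.9] [50.  78.6] long axis deg -12.5 px [286. 178.]
(array([0.0003, 0.0079, 0.2077]), array([ 0.0005,  0.0006, -0.0015]))
```

apply_moves(
  deltas=[
    {"dx":0.002,"dy":0.01,"dz":0.05,"ax":0,"ay":0,"az":0,"grip":0.072},
    {"dx":0.002,"dy":0.01,"dz":0.1,"ax":0,"ay":0,"az":0,"grip":0.072},
    {"dx":0.002,"dy":0.01,"dz":0.14,"ax":0,"ay":0,"az":0,"grip":0.072},
    {"dx":0.002,"dy":0.01,"dz":0.17,"ax":0,"ay":0,"az":0,"grip":0.072},
    {"dx":0.002,"dy":0.01,"dz":0.195,"ax":0,"ay":0,"az":0,"grip":0.072},
    {"dx":0.002,"dy":0.01,"dz":0.21,"ax":0,"ay":0,"az":0,"grip":0.07},
    {"dx":0.002,"dy":0.01,"dz":0.222,"ax":0,"ay":0,"az":0,"grip":0.07},
    {"dx":0.002,"dy":0.01,"dz":0.231,"ax":0,"ay":0,"az":0,"grip":0.07},
    {"dx":0.002,"dy":0.01,"dz":0.235,"ax":0,"ay":0,"az":0,"grip":0.07},
    {"dx":0.002,"dy":0.01,"dz":0.235,"ax":0,"ay":0,"az":0,"grip":0.07},
  ],
)

```text
time_s: 30.85
ee_pos: [0.4489, 0.3905, -0.0154]
tool_rot: [0.108, 0.994, 0.0, 0.0]
contact_force: [0.2, -0.6, 1.2]
finger_gap: 0.0695
grip_force: 0.0
```

apply_moves(
  deltas=[
    {"dx":0,"dy":0,"dz":0,"ax":0,"ay":0,"az":0,"grip":0.042},
    {"dx":0,"dy":0,"dz":0,"ax":0,"ay":0,"az":0,"grip":0.042},
    {"dx":0,"dy":0,"dz":0,"ax":0,"ay":0,"az":0,"grip":0.042},
    {"dx":0,"dy":0,"dz":0,"ax":0,"ay":0,"az":0,"grip":0.042},
    {"dx":0,"dy":0,"dz":0,"ax":0,"ay":0,"az":0,"grip":0.042},
    {"dx":0,"dy":0,"dz":-0.02,"ax":0,"ay":0,"az":0,"grip":0.042},
    {"dx":0,"dy":0,"dz":-0.06,"ax":0,"ay":0,"az":0,"grip":0.042},
    {"dx":0,"dy":0,"dz":-0.11,"ax":0,"ay":0,"az":0,"grip":0.042},
    {"dx":0,"dy":0,"dz":-0.17,"ax":0,"ay":0,"az":0,"grip":0.042},
    {"dx":0,"dy":0,"dz":-0.215,"ax":0,"ay":0,"az":0,"grip":0.042},
    {"dx":0,"dy":0,"dz":-0.215,"ax":0,"ay":0,"az":0,"grip":0.042},
  ],
)

```text
time_s: 32.22
ee_pos: [0.45, 0.3915, 0.2031]
tool_rot: [0.108, 0.994, 0.002, 0.002]
contact_force: [-0.1, 0.4, -2.0]
finger_gap: 0.0495
grip_force: 37.0
```

```bash
python3 -c "
from h import *
s=telemetry.read_state();print(s['ee_pos'],s['q'].round(2))
print(delta(comp(0,.11,.2),PSI))
w=snap('wrist','w10');bars(w)"
```

```text
[0.45003544 0.39154443 0.20314037] [ 0.72  0.41  0.23  1.38 -0.    0.93]
(array([-0.2081, -0.5029,  0.0014]), array([ 0.0049,  0.0044, -0.1504]))
bar [571.7 359.4] [150.5 232.2] long axis deg -12.4 px [273. 295.]
```

apply_moves(
  deltas=[
    {"dx":-0.01,"dy":-0.025,"dz":0,"ax":0,"ay":0,"az":-0.05,"grip":0.042},
    {"dx":-0.03,"dy":-0.073,"dz":0,"ax":0,"ay":0,"az":-0.1,"grip":0.042},
    {"dx":-0.05,"dy":-0.121,"dz":0,"ax":0,"ay":0,"az":-0.151,"grip":0.042},
    {"dx":-0.07,"dy":-0.169,"dz":0,"ax":0,"ay":0,"az":-0.151,"grip":0.042},
    {"dx":-0.09,"dy":-0.217,"dz":0,"ax":0,"ay":0,"az":-0.151,"grip":0.042},
    {"dx":-0.11,"dy":-0.266,"dz":0,"ax":0,"ay":0,"az":-0.151,"grip":0.042},
    {"dx":-0.13,"dy":-0.314,"dz":0,"ax":0,"ay":0,"az":-0.151,"grip":0.042},
    {"dx":-0.15,"dy":-0.362,"dz":0,"ax":0,"ay":0,"az":-0.151,"grip":0.042},
    {"dx":-0.17,"dy":-0.41,"dz":0,"ax":0,"ay":0,"az":-0.151,"grip":0.042},
    {"dx":-0.19,"dy":-0.459,"dz":0,"ax":0,"ay":0,"az":-0.151,"grip":0.042},
    {"dx":-0.203,"dy":-0.49,"dz":0,"ax":0,"ay":0,"az":-0.151,"grip":0.042},
    {"dx":-0.208,"dy":-0.503,"dz":0,"ax":0,"ay":0,"az":-0.151,"grip":0.042},
    {"dx":-0.208,"dy":-0.503,"dz":0,"ax":0,"ay":0,"az":-0.151,"grip":0.042},
    {"dx":-0.208,"dy":-0.503,"dz":0,"ax":0,"ay":0,"az":-0.151,"grip":0.042},
  ],
)

```text
time_s: 34.02
ee_pos: [0.5436, -0.1443, 0.1991]
tool_rot: [0.032, 0.999, 0.0, -0.0]
contact_force: [-0.6, 0.2, -1.9]
finger_gap: 0.0492
grip_force: 37.0
```

Run:
```python
from h import *
inrow();print(delta(comp(0,.11,.008),PSI))
w=snap('wrist','w11')
hsv=cv2.cvtColor(w["color"],cv2.COLOR_RGB2HSV);lab=cv2.inRange(hsv,(0,0,120),(180,45,255))
s=telemetry.read_state();zt=s["ee_pos"][2]+.045;r=Ro.from_quat(s["tool_rot"])
for c in cv2.findContours(lab,0,1)[0]:
    if 200<cv2.contourArea(c)<20000:
        P=np.array([r.inv().apply(ray(w,*p[0],zt)-s["ee_pos"])[:2] for p in c]);q=cv2.minAreaRect((P*1000).astype(np.float32));print("tool-frame label",np.round(q[0],1),np.round(q[1],1),round(q[2],1))
labels(w)
```

```text
TCP comp mm [ -1.6 109.9] z 0.1991 F [-0.6  0.2 -1.9] 34.025
(array([-0.0016, -0.    ,  0.1911]), array([ 0.0007, -0.0001,  0.0016]))
tool-frame label [-1.5 -1.3] [21.9 33.7] 0.0
tool-frame label [ 43.7 -33.3] [ 8.3 13. ] 0.0
tool-frame label [76.3 13.2] [39.9 13.9] 90.0
label [ 1.1 25.7] [21.5 33.9] 0.1 [179. 195.]
```

apply_moves(
  deltas=[
    {"dx":-0.002,"dy":0,"dz":0.04,"ax":0,"ay":0,"az":0.002,"grip":0.042},
    {"dx":-0.002,"dy":0,"dz":0.08,"ax":0,"ay":0,"az":0.002,"grip":0.042},
    {"dx":-0.002,"dy":0,"dz":0.11,"ax":0,"ay":0,"az":0.002,"grip":0.042},
    {"dx":-0.002,"dy":0,"dz":0.135,"ax":0,"ay":0,"az":0.002,"grip":0.042},
    {"dx":-0.002,"dy":0,"dz":0.155,"ax":0,"ay":0,"az":0.002,"grip":0.042},
    {"dx":-0.002,"dy":0,"dz":0.17,"ax":0,"ay":0,"az":0.002,"grip":0.042},
    {"dx":-0.002,"dy":0,"dz":0.18,"ax":0,"ay":0,"az":0.002,"grip":0.042},
    {"dx":-0.002,"dy":0,"dz":0.187,"ax":0,"ay":0,"az":0.002,"grip":0.042},
    {"dx":-0.002,"dy":0,"dz":0.191,"ax":0,"ay":0,"az":0.002,"grip":0.042},
    {"dx":-0.002,"dy":0,"dz":0.1925,"ax":0,"ay":0,"az":0.002,"grip":0.042},
    {"dx":-0.002,"dy":0,"dz":0.1925,"ax":0,"ay":0,"az":0.002,"grip":0.042},
  ],
)

```text
time_s: 35.45
ee_pos: [0.5462, -0.1457, 0.0072]
tool_rot: [0.034, 0.999, 0.0, 0.001]
contact_force: [-0.2, -0.8, -0.4]
finger_gap: 0.0494
grip_force: 37.0
```

apply_moves(
  deltas=[
    {"dx":0,"dy":0,"dz":0,"ax":0,"ay":0,"az":0,"grip":0.06},
    {"dx":0,"dy":0,"dz":0,"ax":0,"ay":0,"az":0,"grip":0.06},
    {"dx":0,"dy":0,"dz":0,"ax":0,"ay":0,"az":0,"grip":0.06},
    {"dx":0,"dy":0,"dz":-0.015,"ax":0,"ay":0,"az":0,"grip":0.06},
    {"dx":0,"dy":0,"dz":-0.04,"ax":0,"ay":0,"az":0,"grip":0.06},
    {"dx":0,"dy":0,"dz":-0.07,"ax":0,"ay":0,"az":0,"grip":0.06},
    {"dx":0,"dy":0,"dz":-0.07,"ax":0,"ay":0,"az":0,"grip":0.0},
    {"dx":0,"dy":0.03,"dz":-0.07,"ax":0,"ay":0,"az":0,"grip":0.0},
    {"dx":0,"dy":0.058,"dz":-0.07,"ax":0,"ay":0,"az":0,"grip":0.0},
    {"dx":0,"dy":0.058,"dz":-0.07,"ax":0,"ay":0,"az":0,"grip":0.0},
    {"dx":0,"dy":0.058,"dz":-0.07,"ax":0,"ay":0,"az":0,"grip":0.0},
  ],
)

```text
time_s: 36.83
ee_pos: [0.5497, -0.0881, 0.0769]
tool_rot: [0.034, 0.999, 0.0, 0.0]
contact_force: [-0.9, -1.4, 0.2]
finger_gap: 0.0
grip_force: 0.0
```

```bash
python3 -c "
from h import *
inrow();print(delta(comp(0.001,.166,.0144),PSI));labels(snap('wrist'))"
```

```text
TCP comp mm [  0.7 166.4] z 0.0769 F [-0.9 -1.4  0.2] 36.825
(array([-0.0002, -0.0005,  0.0625]), array([ 0.0001,  0.0003, -0.0012]))
label [  3.1 107.6] [33.9 21.4] 90.0 [170. 246.]
label [ 1.3 27.1] [31.7 21.3] 89.9 [ 28. 243.]
label [-73.9 254.1] [ 8.3 16.5] 89.8 [454. 101.]
```

apply_moves(
  deltas=[
    {"dx":0,"dy":0,"dz":0.03,"ax":0,"ay":0,"az":0,"grip":0.0},
    {"dx":0,"dy":0,"dz":0.055,"ax":0,"ay":0,"az":-0.001,"grip":0.0},
    {"dx":0,"dy":0,"dz":0.0625,"ax":0,"ay":0,"az":-0.001,"grip":0.0},
    {"dx":0,"dy":-0.005,"dz":0.0625,"ax":0,"ay":0,"az":-0.001,"grip":0.0},
    {"dx":0,"dy":-0.01,"dz":0.0625,"ax":0,"ay":0,"az":-0.001,"grip":0.0},
    {"dx":0,"dy":-0.014,"dz":0.0625,"ax":0,"ay":0,"az":-0.001,"grip":0.0},
    {"dx":0,"dy":-0.018,"dz":0.0625,"ax":0,"ay":0,"az":-0.001,"grip":0.0},
    {"dx":0,"dy":-0.022,"dz":0.0625,"ax":0,"ay":0,"az":-0.001,"grip":0.0},
    {"dx":0,"dy":-0.026,"dz":0.0625,"ax":0,"ay":0,"az":-0.001,"grip":0.0},
    {"dx":0,"dy":-0.03,"dz":0.0625,"ax":0,"ay":0,"az":-0.001,"grip":0.0},
    {"dx":0,"dy":-0.034,"dz":0.0625,"ax":0,"ay":0,"az":-0.001,"grip":0.0},
    {"dx":0,"dy":-0.038,"dz":0.0625,"ax":0,"ay":0,"az":-0.001,"grip":0.0},
    {"dx":0,"dy":-0.042,"dz":0.0625,"ax":0,"ay":0,"az":-0.001,"grip":0.0},
    {"dx":0,"dy":-0.045,"dz":0.0625,"ax":0,"ay":0,"az":-0.001,"grip":0.0},
    {"dx":0,"dy":-0.048,"dz":0.0625,"ax":0,"ay":0,"az":-0.001,"grip":0.0},
    {"dx":0,"dy":-0.05,"dz":0.0625,"ax":0,"ay":0,"az":-0.001,"grip":0.0},
    {"dx":0,"dy":-0.05,"dz":0.0625,"ax":0,"ay":0,"az":-0.001,"grip":0.0},
  ],
)

```text
time_s: 39.0
ee_pos: [0.5464, -0.1378, 0.0144]
tool_rot: [0.033, 0.999, 0.0, 0.0]
contact_force: [0.7, -0.5, 0.4]
finger_gap: 0.0003
grip_force: 0.0
```

apply_moves(
  deltas=[
    {"dx":0,"dy":-0.001,"dz":0,"ax":0,"ay":0,"az":0,"grip":0.0},
    {"dx":0,"dy":-0.002,"dz":0,"ax":0,"ay":0,"az":0,"grip":0.0},
    {"dx":0,"dy":-0.003,"dz":0,"ax":0,"ay":0,"az":0,"grip":0.0},
    {"dx":0,"dy":-0.003,"dz":0,"ax":0,"ay":0,"az":0,"grip":0.0},
  ],
)

```text
time_s: 39.5
ee_pos: [0.5465, -0.1394, 0.0144]
tool_rot: [0.033, 0.999, 0.001, 0.0]
contact_force: [2.0, 10.3, 0.9]
finger_gap: 0.0003
grip_force: 5.0
```

```bash
python3 -c "
from h import *
inrow();labels(snap('wrist'))"
```

```text
TCP comp mm [  0.9 115. ] z 0.0144 F [ 2.  10.3  0.9] 39.5
label [ 2.8 75.5] [33.9 21.5] 90.0 [176. 304.]
label [ 1.3 25.8] [34.  21.8] 90.0 [ 48. 300.]
label [-64.5  42.9] [ 2.  44.5] 0.0 [ 66. 127.]
```

Both bars are flush (centres about 25.5 and 75.5 mm; tool positions exactly 50 mm apart). I'll lift, turn and go in front of the handle to push the drawer shut with closed fingers.

apply_moves(
  deltas=[
    {"dx":0,"dy":0.004,"dz":0,"ax":0,"ay":0,"az":0,"grip":0.0},
    {"dx":0,"dy":0.009,"dz":-0.005,"ax":0,"ay":0,"az":0,"grip":0.0},
    {"dx":0,"dy":0.009,"dz":-0.05,"ax":0,"ay":0,"az":0,"grip":0.0},
    {"dx":0,"dy":0.009,"dz":-0.1,"ax":0,"ay":0,"az":0,"grip":0.0},
    {"dx":0,"dy":0.009,"dz":-0.16,"ax":0,"ay":0,"az":0,"grip":0.0},
    {"dx":0,"dy":0.009,"dz":-0.2,"ax":0,"ay":0,"az":0,"grip":0.0},
    {"dx":0,"dy":0.009,"dz":-0.2,"ax":0,"ay":0,"az":0,"grip":0.0},
  ],
)

```text
time_s: 40.42
ee_pos: [0.5483, -0.132, 0.2179]
tool_rot: [0.033, 0.999, -0.001, 0.003]
contact_force: [-0.1, 1.2, -1.6]
finger_gap: 0.0002
grip_force: 0.0
```

```bash
python3 -c "
from h import *
inrow();print(delta([.395,-.101,.2],np.pi/2-.066));labels(snap('wrist'))"
```

```text
TCP comp mm [  2.2 122.5] z 0.2179 F [-0.1  1.2 -1.6] 40.425
(array([0.1551, 0.0208, 0.0169]), array([0.004 , 0.0053, 1.5705]))
label [ 3.2 75.6] [21.6 33.9] 0.0 [224. 188.]
label [ 1.3 25.6] [21.6 33.9] 0.0 [170. 186.]
```

apply_moves(
  deltas=[
    {"dx":0.155,"dy":0.021,"dz":0.015,"ax":0,"ay":0,"az":1.57,"grip":0.0},
    {"dx":0.155,"dy":0.021,"dz":0.015,"ax":0,"ay":0,"az":1.57,"grip":0.0},
    {"dx":0.155,"dy":0.021,"dz":0.015,"ax":0,"ay":0,"az":1.57,"grip":0.0},
    {"dx":0.155,"dy":0.021,"dz":0.015,"ax":0,"ay":0,"az":1.57,"grip":0.0},
    {"dx":0.155,"dy":0.021,"dz":0.015,"ax":0,"ay":0,"az":1.57,"grip":0.0},
    {"dx":0.155,"dy":0.021,"dz":0.015,"ax":0,"ay":0,"az":1.57,"grip":0.0},
    {"dx":0.155,"dy":0.021,"dz":0.015,"ax":0,"ay":0,"az":1.57,"grip":0.0},
    {"dx":0.155,"dy":0.021,"dz":0.015,"ax":0,"ay":0,"az":1.57,"grip":0.0},
    {"dx":0.155,"dy":0.021,"dz":0.015,"ax":0,"ay":0,"az":1.57,"grip":0.0},
    {"dx":0.155,"dy":0.021,"dz":0.015,"ax":0,"ay":0,"az":1.57,"grip":0.0},
    {"dx":0.155,"dy":0.021,"dz":0.015,"ax":0,"ay":0,"az":1.57,"grip":0.0},
  ],
)

```text
time_s: 41.85
ee_pos: [0.3932, -0.1004, 0.1988]
tool_rot: [0.729, 0.684, -0.0, -0.0]
contact_force: [0.3, 0.7, 0.1]
finger_gap: -0.0001
grip_force: 0.0
```

```bash
python3 -c "
from h import *
s=telemetry.read_state();print(s['ee_pos'],s['q'].round(2),delta([.395,-.101,.036],np.pi/2-.066))
w=snap('wrist','w12');labels(w)
t=snap('top','t12')
np.savez('pics/t12.npz',**t)"
```

```text
[ 0.39316907 -0.10036342  0.19879298] [-0.25  0.02 -0.27  1.27  0.    1.38] (array([-0.0006,  0.0019,  0.1628]), array([-0.0005, -0.0005,  0.0022]))
label [-278.8  -58.6] [46.7 11.2] 37.6 [153. 383.]
label [ 1.2 25.5] [33.9 22. ] 89.9 [436. 311.]
label [ 2.8 75.7] [22.1 33.1] 0.2 [445. 264.]
```

apply_moves(
  deltas=[
    {"dx":0,"dy":0.002,"dz":0.05,"ax":0,"ay":0,"az":0.002,"grip":0.0},
    {"dx":0,"dy":0.002,"dz":0.1,"ax":0,"ay":0,"az":0.002,"grip":0.0},
    {"dx":0,"dy":0.002,"dz":0.14,"ax":0,"ay":0,"az":0.002,"grip":0.0},
    {"dx":0,"dy":0.002,"dz":0.163,"ax":0,"ay":0,"az":0.002,"grip":0.0},
    {"dx":0,"dy":0.005,"dz":0.163,"ax":0,"ay":0,"az":0.002,"grip":0.0},
    {"dx":0,"dy":0.01,"dz":0.163,"ax":0,"ay":0,"az":0.002,"grip":0.0},
    {"dx":0,"dy":0.014,"dz":0.163,"ax":0,"ay":0,"az":0.002,"grip":0.0},
    {"dx":0,"dy":0.017,"dz":0.163,"ax":0,"ay":0,"az":0.002,"grip":0.0},
    {"dx":0,"dy":0.02,"dz":0.163,"ax":0,"ay":0,"az":0.002,"grip":0.0},
    {"dx":0,"dy":0.023,"dz":0.163,"ax":0,"ay":0,"az":0.002,"grip":0.0},
    {"dx":0,"dy":0.026,"dz":0.163,"ax":0,"ay":0,"az":0.002,"grip":0.0},
    {"dx":0,"dy":0.03,"dz":0.163,"ax":0,"ay":0,"az":0.002,"grip":0.0},
    {"dx":0,"dy":0.034,"dz":0.163,"ax":0,"ay":0,"az":0.002,"grip":0.0},
    {"dx":0,"dy":0.039,"dz":0.163,"ax":0,"ay":0,"az":0.002,"grip":0.0},
    {"dx":0,"dy":0.044,"dz":0.163,"ax":0,"ay":0,"az":0.002,"grip":0.0},
    {"dx":0,"dy":0.048,"dz":0.163,"ax":0,"ay":0,"az":0.002,"grip":0.0},
    {"dx":0,"dy":0.05,"dz":0.163,"ax":0,"ay":0,"az":0.002,"grip":0.0},
  ],
)

```text
time_s: 44.08
ee_pos: [0.4437, -0.1037, 0.0363]
tool_rot: [0.731, 0.683, 0.0, 0.0]
contact_force: [-1.7, -1.1, 0.4]
finger_gap: -0.0004
grip_force: 1.1
```

```bash
cat >> h.py <<'E'
def front(t):
    hsv=cv2.cvtColor(t["color"],cv2.COLOR_RGB2HSV);g=cv2.inRange(hsv,(65,90,10),(95,255,255))
    pts=[]
    for x in range(246,290):
        y=np.where(g[150:260,x])[0]
        if len(y):pts.append((x,150+y.min()-.5))
    vx,vy,x0,y0=cv2.fitLine(np.array(pts,np.float32),cv2.DIST_HUBER,0,.01,.01).ravel();P=ray(t,255,y0+vy/vx*(255-x0),.096)
    print("front rear edge",P.round(4),"vs carcass at y",round(.6409+.0675*P[1],4),len(pts))
E
python3 -c "
from h import *
inrow();s=telemetry.read_state();print(s['ee_pos'])
front(dict(np.load('pics/t12.npz')));front(dict(np.load('pics/top0.npz')));front(snap('top','t13'))"
```

```text
TCP comp mm [-104.   143.8] z 0.0363 F [-1.7 -1.1  0.4] 44.075
[ 0.4437218  -0.10370737  0.03631461]
front rear edge [0.5037 0.0251 0.096 ] vs carcass at y 0.6426 44
front rear edge [0.633  0.0266 0.096 ] vs carcass at y 0.6427 42
front rear edge [0.5254 0.0253 0.096 ] vs carcass at y 0.6426 44
```

Pushing as planned (−2 N friction, drawer at ~117 mm). Continuing slowly.

apply_moves(
  deltas=[
    {"dx":0,"dy":0.002,"dz":0,"ax":0,"ay":0,"az":0,"grip":0.0},
    {"dx":0,"dy":0.006,"dz":0,"ax":0,"ay":0,"az":0,"grip":0.0},
    {"dx":0,"dy":0.011,"dz":0,"ax":0,"ay":0,"az":0,"grip":0.0},
    {"dx":0,"dy":0.017,"dz":0,"ax":0,"ay":0,"az":0,"grip":0.0},
    {"dx":0,"dy":0.023,"dz":0,"ax":0,"ay":0,"az":0,"grip":0.0},
    {"dx":0,"dy":0.029,"dz":0,"ax":0,"ay":0,"az":0,"grip":0.0},
    {"dx":0,"dy":0.035,"dz":0,"ax":0,"ay":0,"az":0,"grip":0.0},
    {"dx":0,"dy":0.041,"dz":0,"ax":0,"ay":0,"az":0,"grip":0.0},
    {"dx":0,"dy":0.047,"dz":0,"ax":0,"ay":0,"az":0,"grip":0.0},
    {"dx":0,"dy":0.053,"dz":0,"ax":0,"ay":0,"az":0,"grip":0.0},
    {"dx":0,"dy":0.059,"dz":0,"ax":0,"ay":0,"az":0,"grip":0.0},
    {"dx":0,"dy":0.065,"dz":0,"ax":0,"ay":0,"az":0,"grip":0.0},
    {"dx":0,"dy":0.071,"dz":0,"ax":0,"ay":0,"az":0,"grip":0.0},
    {"dx":0,"dy":0.077,"dz":0,"ax":0,"ay":0,"az":0,"grip":0.0},
    {"dx":0,"dy":0.083,"dz":0,"ax":0,"ay":0,"az":0,"grip":0.0},
    {"dx":0,"dy":0.089,"dz":0,"ax":0,"ay":0,"az":0,"grip":0.0},
    {"dx":0,"dy":0.095,"dz":0,"ax":0,"ay":0,"az":0,"grip":0.0},
    {"dx":0,"dy":0.099,"dz":0,"ax":0,"ay":0,"az":0,"grip":0.0},
    {"dx":0,"dy":0.102,"dz":0,"ax":0,"ay":0,"az":0,"grip":0.0},
    {"dx":0,"dy":0.103,"dz":0,"ax":0,"ay":0,"az":0,"grip":0.0},
  ],
)

```text
time_s: 46.62
ee_pos: [0.5464, -0.1106, 0.0364]
tool_rot: [0.731, 0.683, 0.0, 0.0]
contact_force: [-2.2, 0.0, -0.5]
finger_gap: 0.0001
grip_force: 0.9
```

apply_moves(
  deltas=[
    {"dx":0,"dy":0.002,"dz":0,"ax":0,"ay":0,"az":0,"grip":0.0},
    {"dx":0,"dy":0.004,"dz":0,"ax":0,"ay":0,"az":0,"grip":0.0},
    {"dx":0,"dy":0.006,"dz":0,"ax":0,"ay":0,"az":0,"grip":0.0},
    {"dx":0,"dy":0.008,"dz":0,"ax":0,"ay":0,"az":0,"grip":0.0},
    {"dx":0,"dy":0.01,"dz":0,"ax":0,"ay":0,"az":0,"grip":0.0},
    {"dx":0,"dy":0.012,"dz":0,"ax":0,"ay":0,"az":0,"grip":0.0},
    {"dx":0,"dy":0.013,"dz":0,"ax":0,"ay":0,"az":0,"grip":0.0},
    {"dx":0,"dy":0.013,"dz":0,"ax":0,"ay":0,"az":0,"grip":0.0},
  ],
)

```text
time_s: 47.62
ee_pos: [0.5594, -0.1115, 0.0365]
tool_rot: [0.731, 0.683, 0.0, 0.0]
contact_force: [-0.8, -0.0, -0.6]
finger_gap: -0.0
grip_force: 0.3
```

apply_moves(
  deltas=[
    {"dx":0,"dy":0.001,"dz":0,"ax":0,"ay":0,"az":0,"grip":0.0},
    {"dx":0,"dy":0.002,"dz":0,"ax":0,"ay":0,"az":0,"grip":0.0},
    {"dx":0,"dy":0.003,"dz":0,"ax":0,"ay":0,"az":0,"grip":0.0},
    {"dx":0,"dy":0.003,"dz":0,"ax":0,"ay":0,"az":0,"grip":0.0},
  ],
)

```text
time_s: 48.12
ee_pos: [0.5616, -0.1117, 0.0363]
tool_rot: [0.731, 0.683, -0.0, -0.0]
contact_force: [-5.7, 0.8, 2.6]
finger_gap: -0.0001
grip_force: 3.4
```

```bash
python3 -c "
from h import *
inrow();s=telemetry.read_state();print(s['ee_pos'])
front(snap('top','t14'))"
```

```text
TCP comp mm [ 14.2 143.7] z 0.0363 F [-5.7  0.8  2.6] 48.125
[ 0.56162406 -0.11166214  0.03628552]
front rear edge [0.6433 0.0268 0.096 ] vs carcass at y 0.6427 42
```

apply_moves(
  deltas=[
    {"dx":0,"dy":0.001,"dz":0,"ax":0,"ay":0,"az":0,"grip":0.0},
    {"dx":0,"dy":0.002,"dz":0,"ax":0,"ay":0,"az":0,"grip":0.0},
    {"dx":0,"dy":0.002,"dz":0,"ax":0,"ay":0,"az":0,"grip":0.0},
  ],
)

```text
time_s: 48.55
ee_pos: [0.562, -0.1117, 0.036]
tool_rot: [0.731, 0.683, -0.001, -0.001]
contact_force: [-16.8, 0.7, 7.5]
finger_gap: 0.0004
grip_force: 8.9
```

apply_moves(
  deltas=[
    {"dx":0,"dy":-0.005,"dz":0,"ax":0,"ay":0,"az":0,"grip":0.0},
    {"dx":0,"dy":-0.02,"dz":0,"ax":0,"ay":0,"az":0,"grip":0.0},
    {"dx":0,"dy":-0.05,"dz":-0.03,"ax":0,"ay":0,"az":0,"grip":0.0},
    {"dx":0,"dy":-0.1,"dz":-0.06,"ax":0,"ay":0,"az":0,"grip":0.0},
    {"dx":0,"dy":-0.12,"dz":-0.12,"ax":0,"ay":0,"az":0,"grip":0.0},
    {"dx":0,"dy":-0.12,"dz":-0.17,"ax":0,"ay":0,"az":0,"grip":0.0},
    {"dx":0,"dy":-0.12,"dz":-0.2,"ax":0,"ay":0,"az":0,"grip":0.0},
    {"dx":0,"dy":-0.12,"dz":-0.2,"ax":0,"ay":0,"az":0,"grip":0.0},
  ],
)

```text
time_s: 49.55
ee_pos: [0.4459, -0.1042, 0.2387]
tool_rot: [0.731, 0.683, 0.002, 0.002]
contact_force: [0.2, 0.1, -0.4]
finger_gap: -0.0002
grip_force: 0.0
```

Run:
```python
from h import *
s=telemetry.read_state();print(s['ee_pos'],s["q"].round(2))
t=snap('top','t15');d=snap('side','s15');w=snap("wrist","w15");front(t)
# hasp: chest frame origin from carcass: front middle
# chest mid line: M(shut)= drawer rear edge mid + .14*CX
M=np.array([.4951,-.1069])+.14*CX   # chest (-.11,0)
def ch(x,y,z): return [*(M+(x+.11)*CX+y*CY),z]
print("hinge",np.round(ch(-.085,.1,.1045),4))
for a in(1.2,1.4,1.6,1.8,2.0,2.2):
    e=ch(-.085-.0525*np.cos(a),.1,.1045+.0525*np.sin(a))
    l=ch(-.085-.0525*np.cos(a)-.052*np.sin(a),.1,.1045+.0525*np.sin(a)-.052*np.cos(a))
    print(a,"end",np.round(e,3),proj(t,e).round(1),proj(d,e).round(1),proj(w,e).round(1),"leaf",np.round(l,3),proj(t,l).round(1),proj(d,l).round(1),proj(w,l).round(1))
def c(im,x0,y0,w_,h_):return cv2.resize(im[y0:y0+h_,x0:x0+w_],(400,400),interpolation=cv2.INTER_CUBIC)
cv2.imwrite("pics/z6.png",np.hstack([c(t["color"],245,135,60,60),c(d["color"],215,165,60,60)])[:,:,::-1])
np.savez("pics/s15.npz",**d)
```

```text
[ 0.44591146 -0.10415125  0.2387108 ] [-0.23  0.12 -0.07  1.38  0.    1.41]
front rear edge [0.6434 0.0268 0.096 ] vs carcass at y 0.6427 42
hinge [ 0.6663 -0.018   0.1045]
1.2 end [ 0.647 -0.017  0.153] [272.3 173.1] [251.  194.8] [587.9  56.9] leaf [ 0.599 -0.014  0.135] [270.8 194.5] [268.2 201.9] [493.2  60.6]
1.4 end [ 0.657 -0.017  0.156] [272.6 168.7] [247.4 193.6] [608.   56.3] leaf [ 0.606 -0.014  0.147] [271.  190.8] [265.4 198.4] [516.   58.2]
1.6 end [ 0.668 -0.018  0.157] [272.9 164.2] [243.8 192.9] [626.   56.2] leaf [ 0.616 -0.015  0.158] [271.2 186. ] [261.8 195.1] [543.4  55.9]
1.8 end [ 0.678 -0.019  0.156] [273.2 160. ] [240.3 192.7] [640.8  56.4] leaf [ 0.628 -0.015  0.167] [271.6 180.5] [257.5 192.2] [574.   53.9]
2.0 end [ 0.688 -0.019  0.152] [273.5 156.2] [237. 193.] [651.5  57.1] leaf [ 0.641 -0.016  0.174] [272.  174.3] [252.6 189.9] [606.   52.4]
2.2 end [ 0.697 -0.02   0.147] [273.8 152.9] [234.2 193.9] [657.4  58.1] leaf [ 0.655 -0.017  0.178] [272.4 167.9] [247.5 188.2] [637.1  51.5]
```

View pics/z6.png

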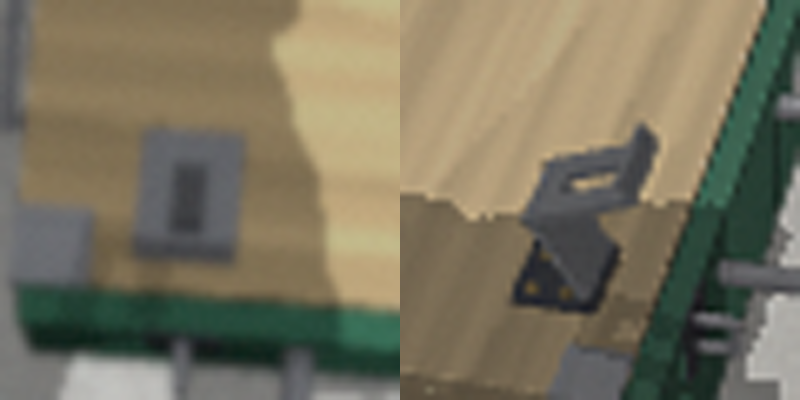

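The drawer is shut (17 N at the stop). The last picture shows the hasp leaning back: bend at top px (273.5,154.5) and leaf end (272.7,173), which corresponds to ≈2.05 rad with the hinge near (0.666,−0.018). I'll go behind it and sweep it forward.

```bash
python3 -c "
from h import *
print(delta([.712,-.021,.235],PSI))"
```

```text
(array([0.1007, 0.2616, 0.0007]), array([ 3.0000e-04, -5.0000e-04, -1.5724e+00]))
```

apply_moves(
  deltas=[
    {"dx":0.101,"dy":0.1,"dz":0,"ax":0,"ay":0,"az":-1.572,"grip":0.0},
    {"dx":0.101,"dy":0.1,"dz":0,"ax":0,"ay":0,"az":-1.572,"grip":0.0},
    {"dx":0.101,"dy":0.1,"dz":0,"ax":0,"ay":0,"az":-1.572,"grip":0.0},
    {"dx":0.101,"dy":0.1,"dz":0,"ax":0,"ay":0,"az":-1.572,"grip":0.0},
    {"dx":0.101,"dy":0.1,"dz":0,"ax":0,"ay":0,"az":-1.572,"grip":0.0},
    {"dx":0.101,"dy":0.1,"dz":0,"ax":0,"ay":0,"az":-1.572,"grip":0.0},
    {"dx":0.101,"dy":0.15,"dz":0,"ax":0,"ay":0,"az":-1.572,"grip":0.0},
    {"dx":0.101,"dy":0.2,"dz":0,"ax":0,"ay":0,"az":-1.572,"grip":0.0},
    {"dx":0.101,"dy":0.24,"dz":0,"ax":0,"ay":0,"az":-1.572,"grip":0.0},
    {"dx":0.101,"dy":0.262,"dz":0,"ax":0,"ay":0,"az":-1.572,"grip":0.0},
    {"dx":0.101,"dy":0.262,"dz":0,"ax":0,"ay":0,"az":-1.572,"grip":0.0},
    {"dx":0.101,"dy":0.262,"dz":0,"ax":0,"ay":0,"az":-1.572,"grip":0.0},
  ],
)

```text
time_s: 51.2
ee_pos: [0.7122, -0.0207, 0.2358]
tool_rot: [0.033, 0.999, 0.0, -0.0]
contact_force: [0.7, 0.7, 0.9]
finger_gap: -0.0003
grip_force: 0.0
```

Run:
```python
from h import *
s=telemetry.read_state();print(s["ee_pos"],s["q"].round(2))
print(delta([.712,-.021,.111],PSI))
w=snap("wrist","w16")
hsv=cv2.cvtColor(w["color"],cv2.COLOR_RGB2HSV)
g=cv2.inRange(hsv,(0,0,60),(180,60,180))
H=np.array([.6663,-.018]);a=2.05
def P(r,l,y): # strap distance r, leaf distance l
    x=-r*np.cos(a)-l*np.sin(a);z=.1045+r*np.sin(a)-l*np.cos(a);return [*(H+x*CX+y*CY),z]
for n,q in(("bendL",P(.0525,0,.018)),("bendR",P(.0525,0,-.018)),("leafL",P(.0525,.052,.018)),("leafR",P(.0525,.052,-.018))):print(n,proj(w,q).round())
n,l,st,ce=cv2.connectedComponentsWithStats(g)
for k in range(1,n):
    if 800<st[k][4]:print(st[k],ce[k].round())
```

```text
[ 0.71216281 -0.02066492  0.23575015] [-0.03  0.75  0.88  1.7   0.    0.04]
(array([ 0.    , -0.0004,  0.1248]), array([ 0.0003, -0.0007, -0.0004]))
bendL [302. 182.]
bendR [250. 182.]
leafL [306. 114.]
leafR [245. 114.]
[    0     0   560   348 52456] [399. 158.]
[ 245  111   63   77 4117] [276. 149.]
[  0 337  34  28 822] [ 15. 350.]
```

The wrist mask confirms the hasp pose: bounding box 245–308 × 111–188 against predicted 245–306 × 114–182. Descending behind it and sweeping.

apply_moves(
  deltas=[
    {"dx":0,"dy":0,"dz":0.04,"ax":0,"ay":0,"az":0,"grip":0.0},
    {"dx":0,"dy":0,"dz":0.08,"ax":0,"ay":0,"az":0,"grip":0.0},
    {"dx":0,"dy":0,"dz":0.11,"ax":0,"ay":0,"az":0,"grip":0.0},
    {"dx":0,"dy":0,"dz":0.125,"ax":0,"ay":0,"az":0,"grip":0.0},
    {"dx":0,"dy":0,"dz":0.125,"ax":0,"ay":0,"az":0,"grip":0.0},
    {"dx":0.005,"dy":0,"dz":0.125,"ax":0,"ay":0,"az":0,"grip":0.0},
    {"dx":0.01,"dy":0,"dz":0.125,"ax":0,"ay":0,"az":0,"grip":0.0},
    {"dx":0.015,"dy":0,"dz":0.125,"ax":0,"ay":0,"az":0,"grip":0.0},
    {"dx":0.02,"dy":0,"dz":0.125,"ax":0,"ay":0,"az":0,"grip":0.0},
    {"dx":0.02,"dy":0,"dz":0.125,"ax":0,"ay":0,"az":0,"grip":0.0},
  ],
)

```text
time_s: 52.5
ee_pos: [0.6922, -0.0193, 0.1117]
tool_rot: [0.033, 0.999, 0.0, 0.0]
contact_force: [0.5, -0.6, 0.5]
finger_gap: 0.0002
grip_force: 0.2
```

apply_moves(
  deltas=[
    {"dx":0.005,"dy":0,"dz":0,"ax":0,"ay":0,"az":0,"grip":0.0},
    {"dx":0.01,"dy":0,"dz":0,"ax":0,"ay":0,"az":0,"grip":0.0},
    {"dx":0.015,"dy":0,"dz":0,"ax":0,"ay":0,"az":0,"grip":0.0},
    {"dx":0.02,"dy":0,"dz":0,"ax":0,"ay":0,"az":0,"grip":0.0},
    {"dx":0.025,"dy":0,"dz":0,"ax":0,"ay":0,"az":0,"grip":0.0},
    {"dx":0.03,"dy":0,"dz":0,"ax":0,"ay":0,"az":0,"grip":0.0},
    {"dx":0.03,"dy":0,"dz":0,"ax":0,"ay":0,"az":0,"grip":0.0},
  ],
)

```text
time_s: 53.38
ee_pos: [0.6622, -0.0174, 0.1116]
tool_rot: [0.033, 0.999, 0.0, -0.0]
contact_force: [-0.1, 0.5, -0.7]
finger_gap: -0.0002
grip_force: 0.0
```

```bash
cat >> h.py <<'E'
H=np.array([.6663,-.018])
def hasp(n):
    d=snap(n);g=cv2.inRange(cv2.cvtColor(d["color"],cv2.COLOR_RGB2HSV),(0,0,50),(180,60,180))
    k,l,st,ce=cv2.connectedComponentsWithStats(g)
    print(n,[(st[i].tolist(),ce[i].round().tolist()) for i in range(1,k) if 40<st[i][4]<9000 and (n=="wrist" or (np.abs(ce[i]-([272,175] if n=="top" else [250,200]))<35).all())])
    for a in(0,.3,.6,.9,1.2):
        q=lambda r,l,y:proj(d,[*(H+(-r*np.cos(a)-l*np.sin(a))*CX+y*CY),.1045+r*np.sin(a)-l*np.cos(a)]).round()
        print("  a",a,"bend",q(.0525,0,.018),q(.0525,0,-.018),"leafend",q(.0525,.052,.018),q(.0525,.052,-.018))
E
python3 -c "
from h import *
s=telemetry.read_state();print(s['ee_pos']);hasp('wrist')"
```

```text
[ 0.66216024 -0.01735771  0.11160433]
wrist [([387, 373, 23, 26, 285], [398.0, 385.0])]
  a 0 bend [315. 159.] [238. 159.] leafend [305. 147.] [246. 147.]
  a 0.3 bend [318. 170.] [235. 170.] leafend [309. 127.] [243. 127.]
  a 0.6 bend [322. 193.] [231. 193.] leafend [313. 114.] [239. 114.]
  a 0.9 bend [324. 227.] [229. 227.] leafend [318. 113.] [234. 113.]
  a 1.2 bend [326. 269.] [228. 269.] leafend [324. 131.] [229. 131.]
```

```bash
python3 -c "
from h import *
d=snap('wrist','w17');im=d['color']
for r in range(60,300,8):print(r,im[r,250].tolist(),im[r,276].tolist(),im[r,300].tolist(),im[r,345].tolist())"
```

```text
60 [197, 192, 188] [204, 203, 203] [205, 203, 203] [201, 197, 194]
68 [193, 190, 185] [202, 200, 202] [206, 205, 205] [199, 196, 191]
76 [189, 185, 182] [206, 202, 204] [206, 203, 204] [194, 191, 186]
84 [198, 194, 190] [202, 200, 201] [205, 202, 204] [200, 194, 192]
92 [198, 196, 189] [202, 200, 203] [204, 203, 204] [198, 194, 192]
100 [195, 190, 186] [203, 200, 202] [204, 201, 202] [183, 179, 173]
108 [165, 162, 164] [170, 171, 172] [171, 169, 172] [196, 191, 189]
116 [167, 166, 173] [165, 163, 171] [165, 162, 170] [200, 198, 196]
124 [76, 74, 77] [77, 76, 80] [74, 76, 79] [202, 197, 193]
132 [158, 157, 165] [158, 157, 165] [155, 156, 165] [193, 188, 184]
140 [155, 156, 164] [73, 73, 74] [150, 150, 158] [153, 150, 146]
148 [159, 156, 164] [150, 150, 157] [152, 150, 157] [113, 111, 108]
156 [159, 160, 167] [114, 112, 118] [151, 151, 158] [115, 111, 109]
164 [162, 160, 169] [89, 87, 90] [149, 149, 156] [15, 41, 29]
172 [151, 152, 160] [89, 91, 94] [149, 150, 156] [24, 50, 38]
180 [155, 154, 163] [89, 86, 93] [153, 155, 160] [23, 43, 34]
188 [157, 158, 163] [28, 42, 35] [154, 155, 162] [42, 91, 72]
196 [158, 158, 166] [31, 61, 51] [157, 155, 163] [50, 94, 75]
204 [161, 161, 166] [29, 61, 47] [158, 156, 163] [46, 93, 71]
212 [164, 165, 173] [33, 62, 47] [159, 159, 165] [52, 98, 78]
220 [165, 167, 173] [164, 164, 172] [159, 160, 167] [179, 155, 115]
228 [171, 170, 178] [161, 161, 168] [163, 164, 170] [196, 167, 122]
236 [170, 169, 177] [165, 164, 170] [161, 163, 168] [200, 170, 125]
244 [150, 149, 155] [149, 150, 156] [150, 149, 155] [188, 163, 117]
252 [180, 180, 188] [172, 172, 180] [168, 169, 176] [190, 164, 123]
260 [61, 58, 60] [60, 59, 61] [58, 56, 59] [139, 134, 115]
268 [73, 75, 76] [9, 13, 14] [60, 59, 60] [113, 113, 123]
276 [7, 13, 21] [18, 17, 20] [19, 23, 24] [204, 179, 131]
284 [15, 18, 25] [15, 16, 24] [16, 14, 21] [204, 175, 131]
292 [36, 39, 43] [5, 4, 10] [31, 32, 36] [197, 171, 125]
```

The leaf spans rows 106–243, so the hasp has followed to ≈1.0 rad. Continuing along the arc and pressing down.

apply_moves(
  deltas=[
    {"dx":0.005,"dy":0,"dz":0,"ax":0,"ay":0,"az":0,"grip":0.0},
    {"dx":0.01,"dy":0,"dz":0,"ax":0,"ay":0,"az":0,"grip":0.0},
    {"dx":0.015,"dy":0,"dz":0,"ax":0,"ay":0,"az":0,"grip":0.0},
    {"dx":0.019,"dy":0,"dz":0.002,"ax":0,"ay":0,"az":0,"grip":0.0},
    {"dx":0.023,"dy":0,"dz":0.004,"ax":0,"ay":0,"az":0,"grip":0.0},
    {"dx":0.024,"dy":0,"dz":0.007,"ax":0,"ay":0,"az":0,"grip":0.0},
    {"dx":0.025,"dy":0,"dz":0.011,"ax":0,"ay":0,"az":0,"grip":0.0},
    {"dx":0.026,"dy":0,"dz":0.014,"ax":0,"ay":0,"az":0,"grip":0.0},
    {"dx":0.027,"dy":0,"dz":0.017,"ax":0,"ay":0,"az":0,"grip":0.0},
    {"dx":0.027,"dy":0,"dz":0.02,"ax":0,"ay":0,"az":0,"grip":0.0},
    {"dx":0.027,"dy":0,"dz":0.02,"ax":0,"ay":0,"az":0,"grip":0.0},
  ],
)

```text
time_s: 54.85
ee_pos: [0.6357, -0.0155, 0.0911]
tool_rot: [0.033, 0.999, 0.0, -0.0]
contact_force: [0.1, 0.3, -0.2]
finger_gap: -0.0003
grip_force: 0.0
```

apply_moves(
  deltas=[
    {"dx":0,"dy":0,"dz":0.0015,"ax":0,"ay":0,"az":0,"grip":0.0},
    {"dx":0,"dy":0,"dz":0.003,"ax":0,"ay":0,"az":0,"grip":0.0},
    {"dx":0,"dy":0,"dz":0.003,"ax":0,"ay":0,"az":0,"grip":0.0},
  ],
)

```text
time_s: 55.22
ee_pos: [0.6358, -0.0156, 0.0884]
tool_rot: [0.033, 0.999, 0.0, 0.0]
contact_force: [-0.2, -0.1, 0.0]
finger_gap: 0.0001
grip_force: 0.1
```

apply_moves(
  deltas=[
    {"dx":0,"dy":0,"dz":0.001,"ax":0,"ay":0,"az":0,"grip":0.0},
    {"dx":0,"dy":0,"dz":0.002,"ax":0,"ay":0,"az":0,"grip":0.0},
    {"dx":0,"dy":0,"dz":0.003,"ax":0,"ay":0,"az":0,"grip":0.0},
    {"dx":0,"dy":0,"dz":0.003,"ax":0,"ay":0,"az":0,"grip":0.0},
  ],
)

```text
time_s: 55.72
ee_pos: [0.6359, -0.0156, 0.0854]
tool_rot: [0.033, 0.999, 0.0, 0.0]
contact_force: [-0.0, -0.2, -0.2]
finger_gap: -0.0002
grip_force: 0.1
```

```bash
python3 -c "
from h import *
d=snap('wrist','w18');im=d['color']
for r in range(60,280,6):print(r,im[r,250].tolist(),im[r,300].tolist())
hasp('wrist')"
```

```text
60 [204, 203, 205] [200, 199, 201]
66 [205, 202, 203] [203, 201, 203]
72 [204, 203, 203] [206, 204, 206]
78 [204, 202, 203] [203, 201, 203]
84 [207, 204, 207] [186, 181, 177]
90 [196, 193, 187] [191, 187, 181]
96 [194, 191, 186] [204, 200, 203]
102 [199, 193, 189] [204, 200, 202]
108 [194, 190, 185] [203, 198, 202]
114 [194, 189, 185] [204, 201, 203]
120 [196, 190, 189] [206, 202, 204]
126 [197, 194, 190] [205, 203, 205]
132 [194, 189, 186] [198, 193, 189]
138 [192, 187, 183] [201, 200, 194]
144 [196, 194, 189] [191, 187, 183]
150 [178, 176, 172] [195, 191, 186]
156 [199, 192, 190] [194, 190, 185]
162 [204, 200, 195] [195, 191, 188]
168 [191, 189, 184] [193, 189, 185]
174 [196, 190, 188] [189, 185, 182]
180 [205, 201, 196] [202, 199, 193]
186 [158, 159, 165] [140, 138, 144]
192 [157, 157, 164] [133, 132, 137]
198 [138, 138, 145] [135, 136, 141]
204 [96, 95, 100] [95, 97, 100]
210 [98, 98, 102] [93, 95, 98]
216 [94, 94, 100] [96, 97, 103]
222 [95, 95, 99] [96, 94, 99]
228 [93, 92, 97] [97, 96, 102]
234 [93, 94, 96] [97, 97, 101]
240 [133, 133, 139] [132, 134, 138]
246 [134, 135, 139] [135, 132, 140]
252 [131, 132, 137] [132, 134, 140]
258 [131, 131, 136] [131, 130, 138]
264 [131, 131, 137] [135, 134, 141]
270 [156, 154, 161] [136, 136, 143]
276 [18, 19, 25] [16, 14, 18]
wrist [([269, 362, 12, 19, 84], [274.0, 370.0]), ([268, 380, 14, 14, 91], [274.0, 387.0]), ([404, 385, 6, 14, 53], [407.0, 392.0])]
  a 0 bend [319. 231.] [234. 231.] leafend [308. 200.] [243. 200.]
  a 0.3 bend [324. 250.] [230. 250.] leafend [312. 184.] [240. 184.]
  a 0.6 bend [328. 283.] [226. 283.] leafend [317. 177.] [235. 177.]
  a 0.9 bend [332. 329.] [222. 329.] leafend [324. 186.] [229. 186.]
  a 1.2 bend [334. 380.] [221. 380.] leafend [331. 217.] [223. 217.]
```

Nearly closed (bend at row ≈238 against 231 at zero). Pressing further until it bottoms.

apply_moves(
  deltas=[
    {"dx":0,"dy":0,"dz":0.001,"ax":0,"ay":0,"az":0,"grip":0.0},
    {"dx":0,"dy":0,"dz":0.002,"ax":0,"ay":0,"az":0,"grip":0.0},
    {"dx":0,"dy":0,"dz":0.003,"ax":0,"ay":0,"az":0,"grip":0.0},
    {"dx":0,"dy":0,"dz":0.003,"ax":0,"ay":0,"az":0,"grip":0.0},
  ],
)

```text
time_s: 56.32
ee_pos: [0.6359, -0.0156, 0.0833]
tool_rot: [0.033, 0.999, 0.0, 0.001]
contact_force: [-5.9, -0.2, 13.4]
finger_gap: 0.0002
grip_force: 6.6
```

apply_moves(
  deltas=[
    {"dx":0,"dy":0,"dz":0.001,"ax":0,"ay":0,"az":0,"grip":0.0},
    {"dx":0,"dy":0,"dz":0.002,"ax":0,"ay":0,"az":0,"grip":0.0},
    {"dx":0,"dy":0,"dz":0.002,"ax":0,"ay":0,"az":0,"grip":0.0},
  ],
)

```text
time_s: 56.7
ee_pos: [0.636, -0.0156, 0.083]
tool_rot: [0.033, 0.999, 0.0, 0.001]
contact_force: [-16.0, 0.3, 34.4]
finger_gap: 0.0
grip_force: 17.5
```

It bottomed at 34 N. Lifting away and verifying.

apply_moves(
  deltas=[
    {"dx":0,"dy":0,"dz":-0.005,"ax":0,"ay":0,"az":0,"grip":0.0},
    {"dx":0,"dy":0,"dz":-0.03,"ax":0,"ay":0,"az":0,"grip":0.0},
    {"dx":0,"dy":0,"dz":-0.08,"ax":0,"ay":0,"az":0,"grip":0.0},
    {"dx":0,"dy":0,"dz":-0.13,"ax":0,"ay":0,"az":0,"grip":0.0},
    {"dx":0.05,"dy":0.03,"dz":-0.16,"ax":0,"ay":0,"az":0,"grip":0.0},
    {"dx":0.11,"dy":0.06,"dz":-0.16,"ax":0,"ay":0,"az":0,"grip":0.0},
    {"dx":0.16,"dy":0.1,"dz":-0.16,"ax":0,"ay":0,"az":0,"grip":0.0},
    {"dx":0.2,"dy":0.15,"dz":-0.16,"ax":0,"ay":0,"az":0,"grip":0.0},
    {"dx":0.2,"dy":0.2,"dz":-0.16,"ax":0,"ay":0,"az":0,"grip":0.0},
    {"dx":0.2,"dy":0.25,"dz":-0.16,"ax":0,"ay":0,"az":0,"grip":0.0},
    {"dx":0.2,"dy":0.25,"dz":-0.16,"ax":0,"ay":0,"az":0,"grip":0.0},
    {"dx":0.2,"dy":0.25,"dz":-0.16,"ax":0,"ay":0,"az":0,"grip":0.0},
    {"dx":0.2,"dy":0.25,"dz":-0.16,"ax":0,"ay":0,"az":0,"grip":0.0},
  ],
)

```text
time_s: 58.32
ee_pos: [0.453, 0.2461, 0.2406]
tool_rot: [0.034, 0.999, 0.0, 0.0]
contact_force: [-0.1, -0.8, -0.0]
finger_gap: 0.0004
grip_force: 0.0
```

```bash
python3 -c "
from h import *
s=telemetry.read_state();print(s['ee_pos'],s['joint_velocities'].round(3))
t=snap('top','t20');hasp('top');hasp('side')
for r in range(160,206,2):print(r,t['color'][r,272].tolist(),t['color'][r,262].tolist())
pts=[]
g=cv2.inRange(cv2.cvtColor(t['color'],cv2.COLOR_RGB2HSV),(65,90,10),(95,255,255))
a=np.array([(x,150+np.where(g[150:260,x])[0].min()-.5) for x in range(290,366)],np.float32);vx,vy,x0,y0=cv2.fitLine(a,cv2.DIST_HUBER,0,.01,.01).ravel();P=ray(t,330,y0+vy/vx*(330-x0),.096);print(P,.6409+.0675*P[1])"
```

```text
[0.45297772 0.24612289 0.24058511] [-0.002 -0.003  0.001 -0.001  0.001  0.004]
top []
  a 0 bend [264. 189.] [279. 191.] leafend [265. 192.] [278. 193.]
  a 0.3 bend [264. 188.] [279. 189.] leafend [264. 196.] [278. 197.]
  a 0.6 bend [264. 184.] [279. 185.] leafend [264. 198.] [278. 199.]
  a 0.9 bend [264. 179.] [279. 180.] leafend [263. 197.] [278. 199.]
  a 1.2 bend [265. 173.] [280. 174.] leafend [263. 194.] [278. 195.]
side [([121, 143, 166, 163, 2027], [223.0, 218.0]), ([237, 216, 14, 17, 171], [243.0, 224.0])]
  a 0 bend [262. 213.] [265. 204.] leafend [263. 225.] [266. 216.]
  a 0.3 bend [261. 209.] [264. 200.] leafend [267. 222.] [270. 212.]
  a 0.6 bend [258. 205.] [262. 196.] leafend [269. 217.] [272. 208.]
  a 0.9 bend [254. 202.] [258. 193.] leafend [269. 212.] [272. 203.]
  a 1.2 bend [249. 199.] [253. 190.] leafend [267. 207.] [270. 197.]
160 [51, 53, 59] [154, 134, 99]
162 [52, 53, 61] [161, 142, 105]
164 [52, 55, 62] [161, 143, 105]
166 [41, 42, 49] [162, 150, 111]
168 [57, 60, 67] [162, 156, 117]
170 [115, 116, 123] [161, 146, 107]
172 [127, 129, 135] [159, 138, 102]
174 [125, 128, 134] [157, 137, 101]
176 [127, 129, 135] [157, 137, 102]
178 [128, 129, 136] [104, 110, 83]
180 [126, 128, 134] [46, 87, 68]
182 [127, 129, 134] [46, 91, 71]
184 [127, 129, 135] [37, 71, 56]
186 [127, 128, 134] [22, 43, 33]
188 [128, 129, 135] [72, 80, 75]
190 [102, 104, 108] [154, 153, 150]
192 [103, 104, 110] [159, 161, 158]
194 [100, 101, 106] [160, 159, 157]
196 [123, 124, 126] [155, 155, 151]
198 [154, 154, 151] [154, 153, 151]
200 [159, 158, 155] [157, 157, 155]
202 [155, 155, 152] [158, 158, 155]
204 [157, 157, 157] [158, 157, 154]
[ 0.63096288 -0.16063889  0.096     ] 0.6300568750368339
```

The press bottomed with the tip at z≈0.107, the closed strap's top surface. The strap and leaf rows fit 0 rad, and the drawer front is flush with the carcass. Handing in.

```bash
python3 -c "
from bench import robot
print(robot.close_job())"
```

```text
the job is handed in; nothing more can be done
None
```

I put both soap bars found on the bench in the front compartment, flush side by side from the right-hand wall, then shut the drawer, pressed the hasp fully down and handed the job in at about 58 s; the result wasn't shown. The bars were not re-checked once the drawer was shut, and the pull at the drawer's stop peaked at about 80 N.

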